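Drawer shut, mooncake up in the tongs

TASK

The other mooncakes are packed away, so first push the pine drawer fully shut. Then take the tongs by their red grips, close them on the mooncake on the blue stand and lift it about 12 cm above the stand, touching the cake with the tongs only and leaving the toys and the bell where they are. Finish while still holding the cake up, motionless, in the tongs.

Things in the scene. Friction and masses are not known exactly. Their poses are not given: they have to be found in the camera images.
- cabinet: fixed low pale pine drawer box 200 x 200 x 100 mm (x, y, z), one drawer. Origin: centre of its underside, on the table. Its own -x side is the drawer side; the drawer shuts along the box's own +x axis.
- cabinet_drawer0 (a joint): drawer of the pine box, holding packed cakes: 0 m when fully shut, grows as it slides out towards the box's -x. It stays where it is left and slides with light friction; a few newtons push it.
- cabinet_drawer0_handle (a point): middle of the drawer's dark straight bar handle (110 mm long across the drawer, 11 mm thick, 62 mm above the table, 35 mm out from the drawer front). It moves with the drawer and can be pushed.
- rest: fixed dark wooden tongs rest: plate 200 x 90 x 6 mm with two cross bars (12 mm wide, tops 24 mm above the table) at 65 mm either side of its middle along its own x. The tongs lie on the bars, with free space between the bars. Origin: centre of the underside.
- tongs: steel spring tongs with red grips, 215 mm long, 100 g, lying with both 24 mm high strips on edge. Origin: midway between the red grips at underside height; own x points to the jaws, y to the left arm, z up. Pivot 90 mm behind the origin. Springs hold the arms open: about 5 N on each red grip starts to close them, about 7 N when at the cake's width.
- tongs_grip (a point): point midway between the two red grips, 12 mm above the tongs' underside; axes as those of the tongs. Red grips: 60 mm long, 24 mm high; over their outsides 60 mm when open, 42 mm when the jaws are closed on the cake. The arms move in mirror image; the jaws close about twice as far as the grips.
- tongs_jaws (a point): point midway between the two jaws, 100 mm ahead (tongs' +x) of the grip point and 12 mm above the underside: where the cake's middle belongs. The jaws are shallow V plates 20 mm high (2 to 22 mm above the underside) and reach 17 mm before and behind this point; 70 mm is free between them when open, and they can close to less than the cake's width.
- tong_left: left arm of the tongs with its jaw; origin on the pivot at underside height
- tong_right: right arm of the tongs with its jaw; origin on the pivot at underside height
- stand: fixed low round blue cake stand, 90 mm across, flat top 30 mm above the table. Origin: centre of the underside.
- cake: small round brown mooncake, 42 mm across, 26 mm high, firm, about 45 g, standing near the middle of the stand. Origin: centre of its underside, z up.
- cake_center (a point): centre of the mooncake, 13 mm above its underside
- elephant: bystander: white ceramic elephant with blue ears, about 100 x 56 x 82 (mm); origin at the centre of its underside
- toy_drill: bystander: green and yellow plastic toy drill standing on its black foot, about 150 x 50 x 115 (mm); origin at the centre of its underside
- ring_a: bystander: brown wooden ring, 60 outside, 14 high (mm); origin at the centre of its underside
- ring_b: bystander: blue wooden ring, 60 outside, 14 high, lying on top of the drawer box (mm); origin at the centre of its underside
- bell: bystander: steel bicycle bell, 56 across, 40 high (mm); origin at the centre of its underside
- cone: bystander: orange plastic cone with a white band on a 60 x 60 foot, 70 high (mm); origin at the centre of its underside
There are look-alikes about, which are no part of the job. Several things have the shape of the stand; the one meant has the colours described above.

How it is judged:
By the outcome, as a careful person would: the job done as asked, in the order asked, and still so for the second after the job is handed in, while the arm keeps its last pose, push and grip.
It also fails if it takes over 58 s, if anything falls off the work surface, if the arm or the gripper's body presses on something with over 40 N, if the wrist force passes 120 N, or if a joint passes its speed limit or range.

ROBOT

A 6-joint arm with a two-finger parallel gripper is mounted at the origin on the work surface. World frame = base frame: x ahead of the robot, y to its left, z up, the work surface at z = 0. Lengths are in mm, angles in degrees, forces in N, time in s.
With the tool pointing down it reaches from about 350 to 850 mm from the base axis. Payload 8.1 kg.
Tool frame: the origin (TCP) lies midway between the tips of the shut fingers; the grasp point (between the pads) lies 19 mm behind it; x points along the fingers, z is the direction in which the jaws open and shut, and the axes are right-handed (so a half turn about x gives the same grasp; the last joint's range is limited). The gripper opens to 85 mm and grips with 20 to 120 N. Pads are 22 mm wide; open, the fingers measure 114 mm over their backs; the gripper's body (76 mm by 85 mm) begins 54 mm behind the grasp point. The pads swing forward as they close: fully open they stand 13 mm farther back than shut.
Start: joints at [-77.372, 7.471, 85.268, -0, 87.261, -4.893], TCP at [180.654, -572.162, 204.192] pointing down, gripper open.
Joint ranges: [-169.43, 169.43], [-51.17, 129.36], [1.28, 143.12], [-76.62, 256.62], [0, 156.53], [-152.29, 152.29]. Speed limits (degrees/s): [136.94, 136.94, 159.86, 180, 180, 180].

INTERFACE

Orientations are given as [roll, pitch, yaw] about the fixed x, y, z axes, in that order (R = Rz(yaw) Ry(pitch) Rx(roll)).
In Python, from bench import r gives the robot as it stands. The module is installed in compiled form; this text tells all that it offers.
- The arm moves only by the tool servo_tool, never from a script. Its argument "commands" is a list that holds one entry, the list of rows, each a list of 7 numbers: the closure in counts, from 0 (fully open) to 255 (shut), then the shift along the tool's x, y, z in cm, then the turn, a rotation vector about the tool's x, y, z in degrees. A call has 1 to 8 rows; each row is the pose to reach, as a shift and turn from the pose commanded when the call began, along the tool's axes at that moment; what a row does not reach only later rows make up. A row lasts 1/10 s, in which the tool goes at most 50 mm and 8.59 degrees, less where a joint would pass 70% of its speed; a pose out of reach is approached as far as the arm can. A call with a gripper value outside its range is refused whole. The fingers move at their own pace and stop on an object; "force" is the grip in N (left out, the last holds). Time passes only in rows, so rows that repeat a pose let the fingers close. It gives the time, the measured TCP pose, the force and the opening at its end, in the units of the state.
- r.sense(): the state, without advancing time (a new reading comes with each control period).
- r.snapshot(name): name is "scene" or "side" or "wrist"; returns (picture, depth): 420x560x3 uint8, red, green, blue; 420x560 float32, mm along the optical axis (not along the pixel's ray), 0 where there is no reading.
- r.calibration(name): a dict with "fx", "fy", "cx", "cy" (pixels), "dist" ([k1, k2, p1, p2, k3] as OpenCV has them; the pictures are not rectified), "pose" (4x4, takes a point from camera to world coordinates). Camera axes: x right, y down, z forward; pixel columns grow to the right and rows downward; lengths in mm; the calibration is good to about 2 mm. A picture is of the moment at which its call begins: read the wrist's pose just before it. calibration takes no time and is no camera call; for the wrist camera it gives the pose at the moment of the call.
- r.hand_in(): hands the job in, once; it reports no verdict.
The state is a dict: "time": time; "joint_pos": joint angles; "qd": joint speeds; "joint_efforts": joint torques, N m; "tool_pos": TCP position; "tcp_rot": TCP orientation; "ft_force": force on the tool from outside, world axes, zero at the start; "wrist_torque": the same for the moment, N m; "finger_gap": finger opening in mm.
Only numpy, scipy, OpenCV 4.12 (cv2) and the standard library are available. Lean on these libraries where they do the work, as an engineer would, in place of code of your own. Each camera call takes 0.05 s, during which the arm holds its last target.

## Working session

There is one attempt and no reset: what is moved stays moved. The work goes in short steps, Python scripts to look and compute and a tool call to move; the robot and the scene stay as the last step left them, time stands still between calls to the robot, and variables do not carry over. Pictures are saved under pics/ and viewed, and the job is handed in when it is done.

Besides the shell and the picture viewer there is one more tool, called as name(argument=value, ...) on one line, values as JSON. servo_tool: Moves the arm, as the interface text tells. Its arguments: {"type":"object","properties":{"commands":{"type":"array","items":{"type":"array","items":{"type":"array","items":{"type":"number"}}}},"force":{"type":"number"}},"required":["commands"]}

```bash
mkdir -p pics; python3 - <<'E'
from bench import r
import cv2,numpy as np
for n in ["scene","side","wrist"]:
    c=r.calibration(n); p,d=r.snapshot(n)
    np.savez(f"{n}0.npz",p=p,d=d,pose=c["pose"],k=[c["fx"],c["fy"],c["cx"],c["cy"]],dist=c["dist"])
    cv2.imwrite(f"pics/{n}0.png",p[:,:,::-1])
    print(n,np.round(c["pose"],2).tolist(),c["fx"],c["dist"])
print(r.sense())
E
```

```text
scene [[0.41, 0.51, -0.75, 1320.03], [0.91, -0.22, 0.35, -264.28], [0.01, -0.83, -0.56, 662.43], [0.0, 0.0, 0.0, 1.0]] 394.8703508933168 [-0.07942969  0.          0.          0.          0.        ]
side [[-0.93, -0.26, 0.28, 261.66], [-0.38, 0.63, -0.68, 848.26], [0.0, -0.73, -0.68, 829.03], [0.0, 0.0, 0.0, 1.0]] 386.48927343312994 [-0.09847016  0.          0.          0.          0.        ]
wrist [[0.3, -0.92, -0.25, 242.86], [-0.95, -0.29, -0.08, -551.91], [-0.0, 0.26, -0.97, 372.41], [0.0, 0.0, 0.0, 1.0]] 331.3205976110796 [-0.01704362  0.          0.          0.          0.        ]
{'time': 0.15, 'joint_pos': array([-7.73701225e+01,  7.50530078e+00,  8.53156088e+01, -8.18668387e-05,
        8.72629085e+01, -4.89279457e+00]), 'qd': array([ 0.03630315, -0.1010285 , -0.2245037 ,  0.11666563,  0.04496087,
       -0.07376566]), 'joint_efforts': array([ 2.40918642e-03, -5.70064080e+01, -5.01157165e+01, -1.39766476e-04,
        9.62931546e-03,  2.63649548e-05]), 'tool_pos': array([ 180.56924808, -571.68690802,  203.3777248 ]), 'tcp_rot': array([175.16309959,  89.9161819 , 102.68577563]), 'ft_force': array([-0.09601431, -0.03257626,  0.06298319]), 'wrist_torque': array([-0.013959  , -0.05949614, -0.06794046]), 'finger_gap': 85.05123530628758}
```

View pics/scene0.png

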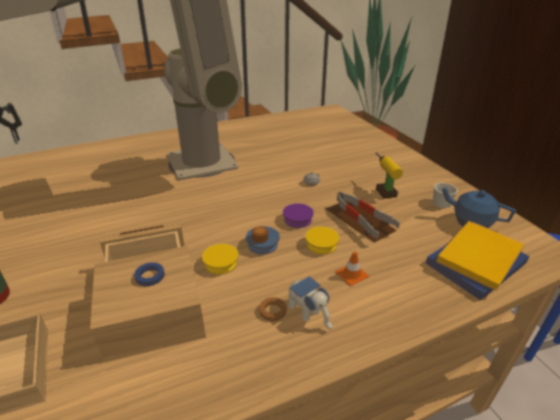

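View pics/side0.png

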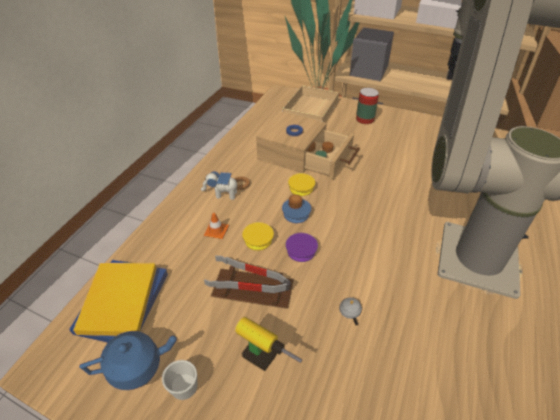

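View pics/wrist0.png

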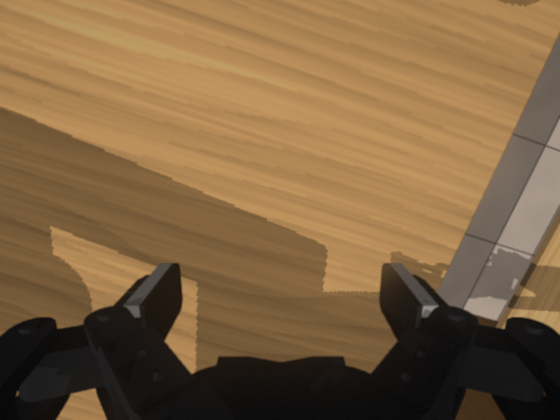

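Scene view: the cake is on the blue stand at (263,238). Look-alike stands are yellow (220,259), yellow (322,240) and purple (298,215). The tongs are on the dark rest at (365,215), the drawer box is at (145,250) and a similar pale tray is at (20,350). Side view: cake (296,203), tongs (250,275), drawer (335,150) standing open. Next I'll build a metric top-down map.

```bash
cat > h.py <<'E'
import numpy as np,cv2
def cloud(f):
    z=np.load(f); p,d,T=z["p"],z["d"],z["pose"]; fx,fy,cx,cy=z["k"]
    v,u=np.mgrid[0:420,0:560]
    uv=np.stack([u,v],-1).reshape(-1,1,2).astype(np.float64)
    K=np.array([[fx,0,cx],[0,fy,cy],[0,0,1]])
    n=cv2.undistortPoints(uv,K,z["dist"]).reshape(-1,2)
    dd=d.reshape(-1)
    P=np.c_[n*dd[:,None],dd]@T[:3,:3].T+T[:3,3]
    P[dd==0]=np.nan
    return P.reshape(420,560,3),p
def ortho(fs,x0,x1,y0,y1,s=2.0,zmin=-20,zmax=200):
    # image: rows = -x (up is +x), cols = -y (left is +y); s mm per px
    H=int((x1-x0)/s);W=int((y1-y0)/s)
    im=np.zeros((H,W,3),np.uint8);zb=np.full((H,W),-99.)
    for f in fs:
        P,p=cloud(f);P=P.reshape(-1,3);c=p.reshape(-1,3)
        ok=np.isfinite(P[:,0])&(P[:,2]>zmin)&(P[:,2]<zmax)
        P=P[ok];c=c[ok]
        r=((x1-P[:,0])/s).astype(int);q=((y1-P[:,1])/s).astype(int)
        m=(r>=0)&(r<H)&(q>=0)&(q<W);P,c,r,q=P[m],c[m],r[m],q[m]
        o=np.argsort(P[:,2]);P,c,r,q=P[o],c[o],r[o],q[o]
        k=P[:,2]>zb[r,q];zb[r[k],q[k]]=P[k,2];im[r[k],q[k]]=c[k]
    return im,zb
E
python3 - <<'E'
from h import *
a=[ortho([f],250,850,-550,300,2)for f in["scene0.npz","side0.npz"]]
for (im,zb),n in zip(a,["a","b"]):
    im=im.copy()
    for x in range(300,850,100): cv2.putText(im,str(x),(0,int((850-x)/2)),0,.35,(255,255,255),1);im[int((850-x)/2),::4]=255
    for y in range(-500,300,100): cv2.putText(im,str(y),(int((300-y)/2),10),0,.35,(255,255,255),1);im[::4,int((300-y)/2)]=255
    h=cv2.applyColorMap(np.clip(zb*2,0,255).astype(np.uint8),cv2.COLORMAP_JET)
    cv2.imwrite(f"pics/o_{n}.png",np.vstack([im[:,:,::-1],h]))
for f in ["scene0.npz","side0.npz"]:
    P,p=cloud(f)
    print(np.nanmedian(P[:,:,2][(abs(P[:,:,2])<15)]))
    hs=cv2.cvtColor(p,cv2.COLOR_RGB2HSV)
    X=P.reshape(-1,3);
    def rep(n,m):
        m=m.reshape(-1)&np.isfinite(X[:,0])&(X[:,0]>200)&(X[:,0]<850)&(abs(X[:,1])<600)
        if m.sum(): print(f[:5],n,m.sum(),np.round(np.median(X[m],0)),np.round(np.percentile(X[m],[2,98],axis=0)).tolist())
    H,S,V=hs[...,0].astype(int),hs[...,1],hs[...,2]
    rep("blue",(H>100)&(H<125)&(S>90)&(P[:,:,2]>-10))
    rep("red",((H<4)|(H>174))&(S>150)&(P[:,:,2]>8)&(P[:,:,2]<60))
E
```

```text
0.5461630527527745
scene blue 85 [ 678. -279.  115.] [[650.0, -293.0, 25.0], [792.0, 388.0, 116.0]]
-1.2946119838245522
side0 blue 282 [680. 396.  56.] [[510.0, -284.0, 7.0], [797.0, 599.0, 113.0]]
side0 red 182 [548. 323.  40.] [[474.0, -592.0, 13.0], [579.0, 360.0, 49.0]]
```

View pics/o_a.png

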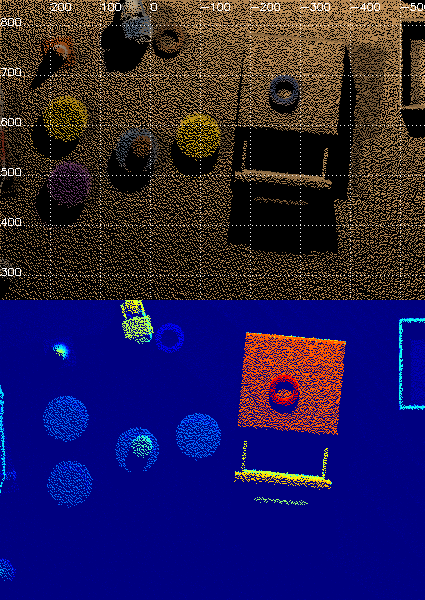

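View pics/o_b.png

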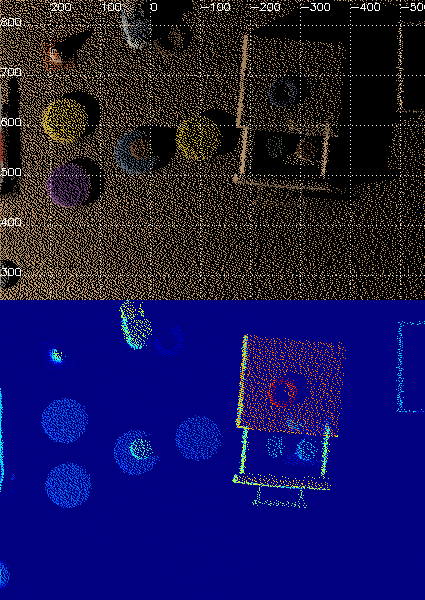

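```bash
python3 - <<'E'
from h import *
fs=["scene0.npz","side0.npz"]
for f in fs:
    P,p=cloud(f);X=P.reshape(-1,3);ok=np.isfinite(X[:,0])
    def sel(x0,x1,y0,y1,z0,z1): return X[ok&(X[:,0]>x0)&(X[:,0]<x1)&(X[:,1]>y0)&(X[:,1]<y1)&(X[:,2]>z0)&(X[:,2]<z1)]
    def rect(n,Q):
        r=cv2.minAreaRect(Q[:,:2].astype(np.float32)); print(f[:5],n,len(Q),np.round(r[0],1),np.round(r[1],1),round(r[2],1),"z",np.round(np.median(Q[:,2]),1))
    rect("cabtop",sel(550,850,-420,-120,94,106))
    rect("handle",sel(400,470,-350,-170,50,75))
    h=sel(400,455,-350,-170,50,75)
    if len(h)>5: print("h line",np.round(np.polyfit(h[:,1],h[:,0],1),3),h[:,1].min(),h[:,1].max())
    # circle fit
    def circ(n,Q):
        c,rad=cv2.minEnclosingCircle(Q[:,:2].astype(np.float32));print(f[:5],n,len(Q),np.round(c,1),round(rad,1),np.round(np.median(Q[:,2]),1))
    circ("stand",sel(480,620,-45,85,24,34)); circ("cake",sel(480,620,-45,85,51,62))
    circ("pu",sel(420,545,90,230,22,40)); circ("ye",sel(550,660,90,230,22,40)); circ("y2",sel(500,640,-160,-46,22,40))
E
python3 - <<'E'
import sys;sys.path.insert(0,'.')
import os;os.chdir('.')
from h import *
L=[]
for f in ["scene0.npz","side0.npz"]:
    im,zb=ortho([f],400,700,200,500,1.0)
    im=im.copy()
    for x in range(400,700,50): cv2.putText(im,str(x),(0,int((700-x))),0,.35,(255,255,255),1);im[int((700-x-1)),::4]=255
    for y in range(250,500,50): cv2.putText(im,str(y),(int((500-y)),10),0,.35,(255,255,255),1);im[::4,int((500-y))]=255
    h=cv2.applyColorMap(np.clip(zb*4,0,255).astype(np.uint8),cv2.COLORMAP_JET)
    L.append(np.vstack([im[:,:,::-1],h]))
cv2.imwrite("pics/t.png",np.hstack(L))
z=np.load("side0.npz");cv2.imwrite("pics/sc.png",cv2.resize(z["p"][170:370,190:390,::-1],(600,600),interpolation=2))
E
```

```text
scene cabtop 6159 [ 682.5 -283.7] [200.5 190.9] 84.9 z 100.4
scene handle 87 [ 447.6 -261.9] [106.9  11.6] 86.2 z 66.1
h line [8.70000e-02 4.70041e+02] -315.08095456050967 -208.51001765283078
scene stand 370 [549.6  27.8] 45.9 30.0
scene cake 136 [557.4  16.8] 22.3 56.1
scene pu 472 [481.4 159.8] 47.7 30.1
scene ye 608 [612.5 168.2] 45.8 30.3
scene y2 732 [576.4 -97.2] 47.4 29.8
side0 cabtop 1476 [ 677.5 -281.6] [208.  189.8] 85.2 z 97.5
side0 handle 92 [ 454.4 -259.6] [106.8  34.4] 87.0 z 62.6
h line [5.00000e-02 4.56541e+02] -312.256648937891 -205.59647470281425
side0 stand 357 [544.7  25.6] 46.7 29.2
side0 cake 107 [551.3  17.7] 22.8 55.3
side0 pu 649 [480.7 163.5] 47.0 29.0
side0 ye 602 [609.  168.8] 47.3 29.2
side0 y2 393 [572.3 -97.7] 47.1 29.0
```

View pics/t.png

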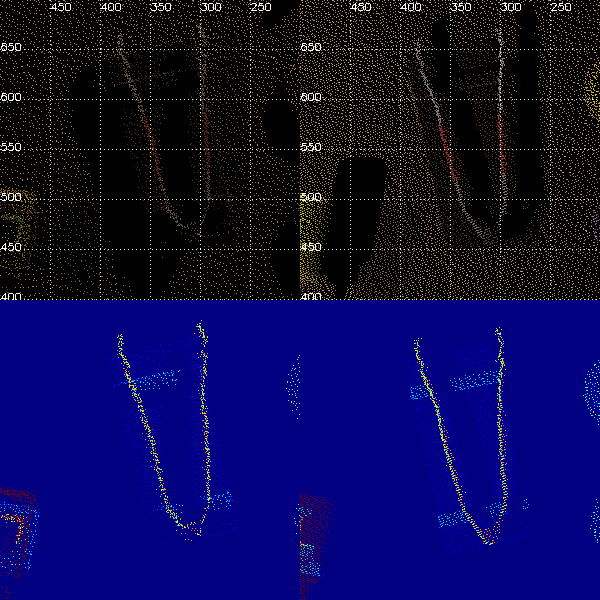

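View pics/sc.png

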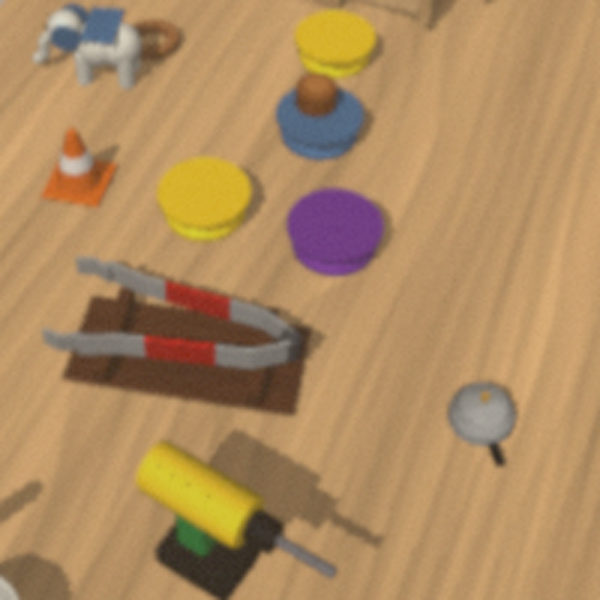

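Crop check: the cake with the blue stand under it is the target, and the yellow and purple stands are bare. The box yaw is about -5°, the handle is near (450,-261,62), the cake near (554,17) and the tongs grips near (555,330) with yaw about +8°.

```bash
cat >> h.py <<'E'
from scipy.spatial.transform import Rotation as Ro
def cur():
    from bench import r
    s=r.sense();a=s["tcp_rot"]
    return s,np.array(s["tool_pos"]),Ro.from_euler("xyz",a,degrees=True)
def down(yz):
    # tool x down, tool z in direction yz deg (world), right handed
    x=np.array([0,0,-1.]);z=np.array([np.cos(np.radians(yz)),np.sin(np.radians(yz)),0]);y=np.cross(z,x)
    return Ro.from_matrix(np.c_[x,y,z])
def plan(pos,R):
    s,p,C=cur()
    d=C.inv().apply(np.array(pos)-p)/10; w=(C.inv()*R).as_rotvec(degrees=True)
    print("shift cm",np.round(d,2),"turn",np.round(w,2),"t",s["time"],"pos",np.round(p,1),"ft",np.round(s["ft_force"],1),"gap",round(s["finger_gap"],1))
E
python3 - <<'E'
from h import *
s,p,C=cur();print(np.round(C.as_matrix(),3))
u=np.array([np.cos(np.radians(-5)),np.sin(np.radians(-5))])
for yz in (85,-95): plan([*(np.array([449,-261])-45*u),120],down(yz))
E
```

```text
[[-0.     0.954  0.301]
 [ 0.001  0.301 -0.954]
 [-1.     0.    -0.001]]
shift cm [  8.38  30.79 -23.26] turn [-1.5748e+02 -1.0000e-02 -1.2000e-01] t 0.15 pos [ 180.6 -571.7  203.4] ft [-0.1 -0.   0.1] gap 85.1
shift cm [  8.38  30.79 -23.26] turn [ 2.252e+01 -8.000e-02  1.000e-02] t 0.15 pos [ 180.6 -571.7  203.4] ft [-0.1 -0.   0.1] gap 85.1
```

servo_tool(commands=[[[128, 0, 1.5, -1.2, 2, 0, 0], [255, 0, 5, -3.8, 5, 0, 0], [255, 0, 9, -6.8, 8, 0, 0], [255, 0, 13, -9.8, 11, 0, 0], [255, 0, 17, -12.8, 14, 0, 0], [255, 0, 21, -15.9, 17, 0, 0], [255, 0, 25, -18.9, 20, 0, 0], [255, 0, 27.5, -20.8, 22.5, 0, 0]]], force=30)

```text
time: 0.95
tool_pos: [381.6, -288.2, 204.1]
tcp_rot: [150.4, 90.0, 55.4]
ft_force: [0.5, -1.0, 0.3]
finger_gap: 0.1
```

```bash
python3 - <<'E'
from h import *
from bench import r
c=r.calibration("wrist"); p,d=r.snapshot("wrist")
np.savez("wrist1.npz",p=p,d=d,pose=c["pose"],k=[c["fx"],c["fy"],c["cx"],c["cy"]],dist=c["dist"])
cv2.imwrite("pics/wrist1.png",p[:,:,::-1])
P,_=cloud("wrist1.npz");X=P.reshape(-1,3);ok=np.isfinite(X[:,0])
Q=X[ok&(X[:,2]>50)&(X[:,2]<76)&(X[:,0]>390)&(X[:,0]<470)&(X[:,1]>-330)&(X[:,1]<-190)]
print(len(Q))
if len(Q): print(cv2.minAreaRect(Q[:,:2].astype(np.float32)),np.median(Q[:,2]))
u=np.array([np.cos(np.radians(-5)),np.sin(np.radians(-5))])
plan([*(np.array([449,-261])-45*u),45],down(-95)); print(u, r.sense()["joint_pos"])
E
```

```text
1846
((456.5699768066406, -262.457763671875), (109.37936401367188, 33.74554443359375), 85.07442474365234) 65.69784427093626
shift cm [15.92  1.79 -2.97] turn [-0.06 -0.16 -0.09] t 1.0 pos [ 383.5 -285.5  204.1] ft [ 1.8  2.6 -0. ] gap 0.1
[ 0.9961947  -0.08715574] [-42.95967388 -11.74490013 104.01429238   0.17679264  87.75828064
  52.09205383]
```

View pics/wrist1.png

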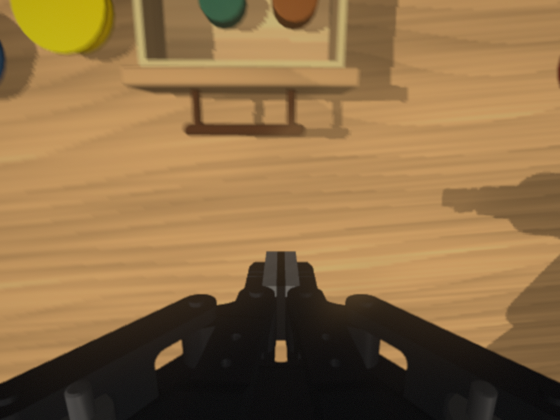

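servo_tool(commands=[[[255, 2, 0.3, -0.6, 0, 0, 0], [255, 6, 0.9, -1.5, 0, 0, 0], [255, 10, 1.4, -2.4, 0, 0, 0], [255, 14, 1.8, -3.0, 0, 0, 0], [255, 15.9, 1.8, -3.0, 0, 0, 0], [255, 15.9, 1.8, -3.0, 0, 0, 0]]])

```text
time: 1.6
tool_pos: [398.1, -260.5, 41.3]
tcp_rot: [-123.7, 89.6, 141.3]
ft_force: [0.4, 0.4, 0.3]
finger_gap: 0.2
```

servo_tool(commands=[[[255, 0, 1, 0, 0, 0, 0], [255, 0, 2, 0, 0, 0, 0], [255, 0, 3, 0, 0, 0, 0], [255, 0, 4, 0, 0, 0, 0], [255, 0, 5, 0, 0, 0, 0], [255, 0, 6, 0, 0, 0, 0], [255, 0, 7, 0, 0, 0, 0], [255, 0, 8, 0, 0, 0, 0]]])

```text
time: 2.4
tool_pos: [481.1, -269.6, 45.1]
tcp_rot: [-101.7, 90.0, 163.3]
ft_force: [-1.5, -0.8, 0.6]
finger_gap: -0.2
```

servo_tool(commands=[[[255, 0, 0.8, 0, 0, 0, 0], [255, 0, 1.6, 0, 0, 0, 0], [255, 0, 2.4, 0, 0, 0, 0], [255, 0, 3.0, 0, 0, 0, 0], [255, 0, 3.3, 0, 0, 0, 0], [255, 0, 3.6, 0, 0, 0, 0]]])

```text
time: 3.0
tool_pos: [516.6, -272.8, 45.2]
tcp_rot: [-92.7, 90.0, 172.3]
ft_force: [-1.4, 0.7, 0.7]
finger_gap: -0.1
```

```bash
python3 - <<'E'
from h import *
from bench import r
c=r.calibration("wrist"); p,d=r.snapshot("wrist")
cv2.imwrite("pics/wrist2.png",p[:,:,::-1]);c=r.calibration("side"); p,d=r.snapshot("side")
np.savez("side2.npz",p=p,d=d,pose=c["pose"],k=[c["fx"],c["fy"],c["cx"],c["cy"]],dist=c["dist"])
cv2.imwrite("pics/side2.png",cv2.resize(p[80:200,220:420,::-1],(800,480),interpolation=2))
s=r.sense();print(s["tool_pos"],s["ft_force"])
E
```

```text
[ 516.76775346 -272.79646427   45.29099559] [-0.08858723  0.09057751  0.18833747]
```

View pics/side2.png

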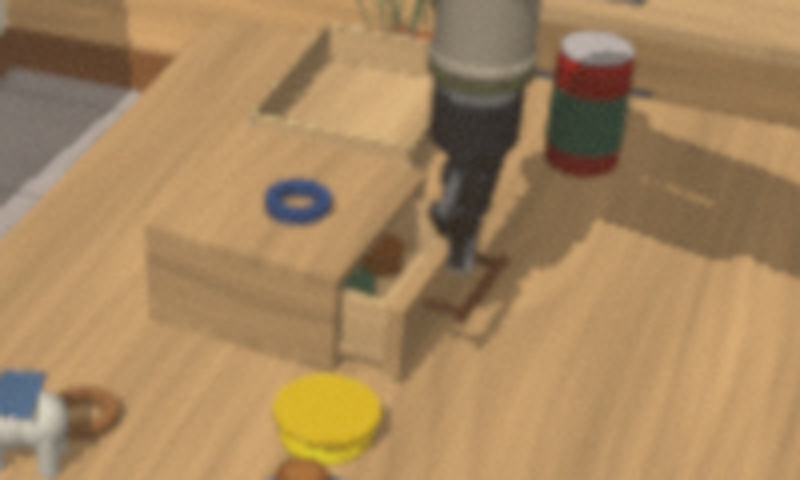

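View pics/wrist2.png

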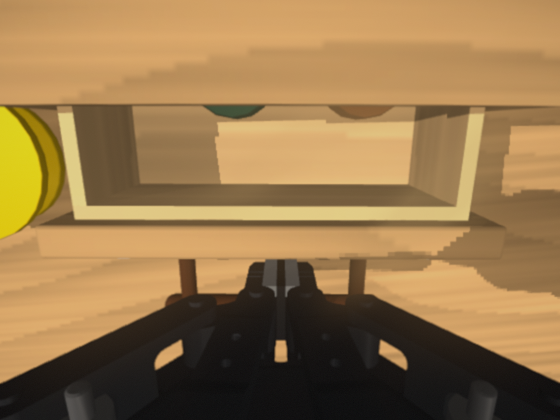

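```bash
python3 - <<'E'
from h import *
z=np.load("side0.npz")
cv2.imwrite("pics/side0c.png",cv2.resize(z["p"][80:200,220:420,::-1],(800,480),interpolation=2))
P,_=cloud("side2.npz");X=P.reshape(-1,3);ok=np.isfinite(X[:,0])
Q=X[ok&(X[:,2]>50)&(X[:,2]<76)&(X[:,0]>420)&(X[:,0]<600)&(X[:,1]>-380)&(X[:,1]<-150)]
im,zb=ortho(["side2.npz"],400,700,-420,-120,1,20,140)
h=cv2.applyColorMap(np.clip(zb*2,0,255).astype(np.uint8),cv2.COLORMAP_JET)
for x in range(400,700,50): cv2.putText(h,str(x),(0,int((700-x))),0,.35,(255,255,255),1);h[int((700-x-1)),::4]=255
cv2.imwrite("pics/o2.png",cv2.resize(h,(600,600),interpolation=0))
E
```

```text
(no output)
```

View pics/side0c.png

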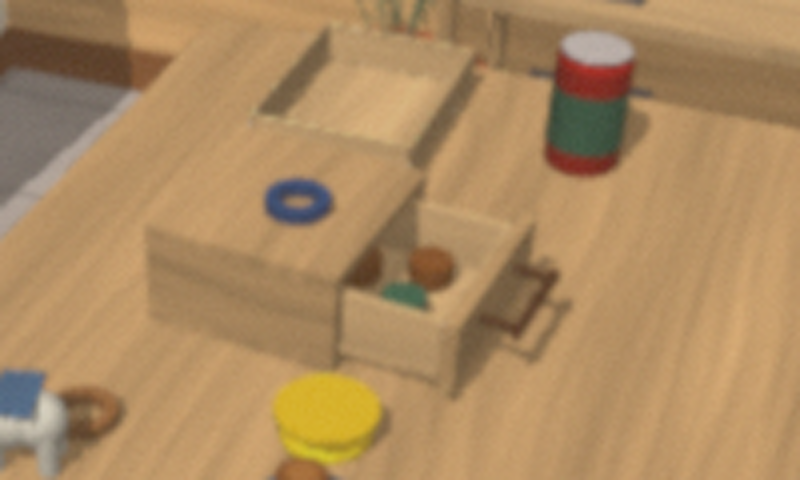

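View pics/o2.png

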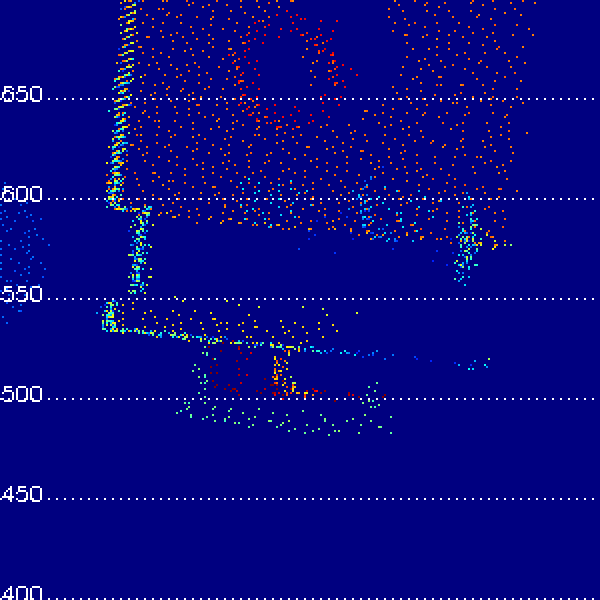

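```bash
python3 - <<'E'
from h import *
z=np.load("side2.npz");T=np.linalg.inv(z["pose"]);fx,fy,cx,cy=z["k"];K=np.array([[fx,0,cx],[0,fy,cy],[0,0,1]])
for q in ([516.8,-272.8,45.3],[516.8,-272.8,62],[516.8,-272.8,80]):
    uv=cv2.projectPoints(np.array([q]),cv2.Rodrigues(T[:3,:3])[0],T[:3,3],K,z["dist"])[0].ravel()
    print(q,uv,(uv-[220,80])*4)
P,_=cloud("side2.npz")
for (u,v) in [(460,262),(460,250),(480,292),(460,310),(450,245)]:
    print((u,v),np.round(P[80+v//4,220+u//4],1))
s,p,C=cur();print(np.round(C.as_matrix(),3))
cv2.imwrite("pics/side2z.png",cv2.resize(z["p"][120:170,300:370,::-1],(784,560),interpolation=2))
E
```

```text
[516.8, -272.8, 45.3] [333.42820193 152.53305097] [453.71280772 290.13220389]
[516.8, -272.8, 62] [333.85519793 148.60535019] [455.4207917  274.42140078]
[516.8, -272.8, 80] [334.32190115 144.30202904] [457.2876046  257.20811616]
(460, 262) [ 510.9 -258.4   87.4]
(460, 250) [ 512.4 -260.2   98.2]
(480, 292) [ 489.4 -255.    62. ]
(460, 310) [ 498.3 -222.8   63.7]
(450, 245) [ 524.2 -264.2   96.9]
[[ 0.     0.996 -0.087]
 [-0.    -0.087 -0.996]
 [-1.     0.     0.   ]]
```

View pics/side2z.png

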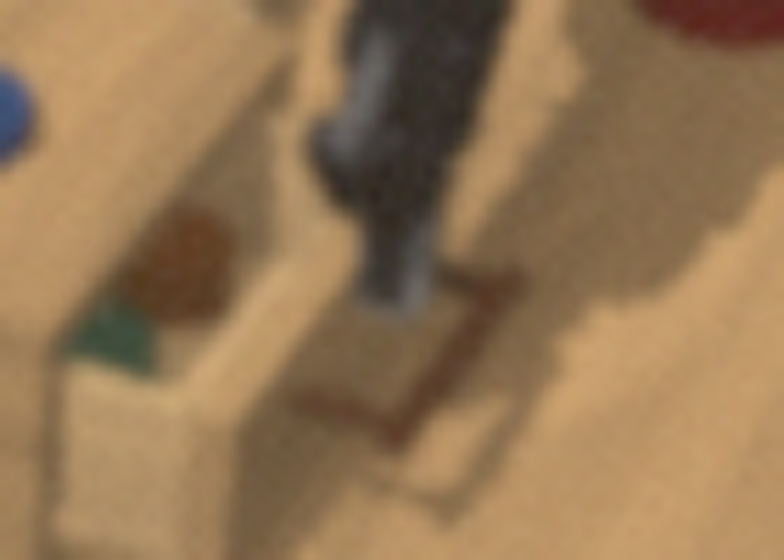

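The side picture shows the fingertips (crop 400,310) between the handle and the drawer front, higher than the reported TCP would put them. I'll measure the tip height before going on.

```bash
python3 - <<'E'
from h import *
from bench import r
for n in ["wrist","scene"]:
    c=r.calibration(n); p,d=r.snapshot(n)
    np.savez(f"{n}3.npz",p=p,d=d,pose=c["pose"],k=[c["fx"],c["fy"],c["cx"],c["cy"]],dist=c["dist"])
z=np.load("scene3.npz")
cv2.imwrite("pics/scene3.png",cv2.resize(z["p"][170:320,60:260,::-1],(800,600),interpolation=2))
P,_=cloud("wrist3.npz")
for (u,v) in [(280,262),(280,268),(270,270),(290,270),(280,280),(280,300),(265,285),(280,330)]:
    print((u,v),np.round(P[v,u],1))
X=P[250:330,240:320].reshape(-1,3);X=X[np.isfinite(X[:,0])]
near=X[(abs(X[:,0]-516)<14)&(abs(X[:,1]+272.8)<16)]
print(np.percentile(near[:,2],[0,5,50,100]))
s,p,C=cur();print(s["tool_pos"],s["tcp_rot"])
print(z["pose"][:3,3])
T=np.load("wrist3.npz")["pose"];print(np.linalg.inv(T)@np.array([*p,1]))
E
```

```text
(280, 262) [ 527.9 -273.2   88.8]
(280, 268) [ 527.4 -273.1   93.5]
(270, 270) [ 528.1 -269.3   96.3]
(290, 270) [ 527.4 -277.    96.1]
(280, 280) [ 527.4 -273.1  104. ]
(280, 300) [ 522.1 -272.7  109. ]
(265, 285) [ 528.5 -268.   109.3]
(280, 330) [ 509.4 -271.6  108.2]
[ 77.58493531  85.47888581 109.65008326 137.17396782]
[ 516.40143448 -272.74161721   45.2244536 ] [95.25770627 89.98842871  0.28108713]
[1320.03340917 -264.28191177  662.43196417]
[  0.40746263  19.67560704 180.42156069   1.        ]
```

View pics/scene3.png

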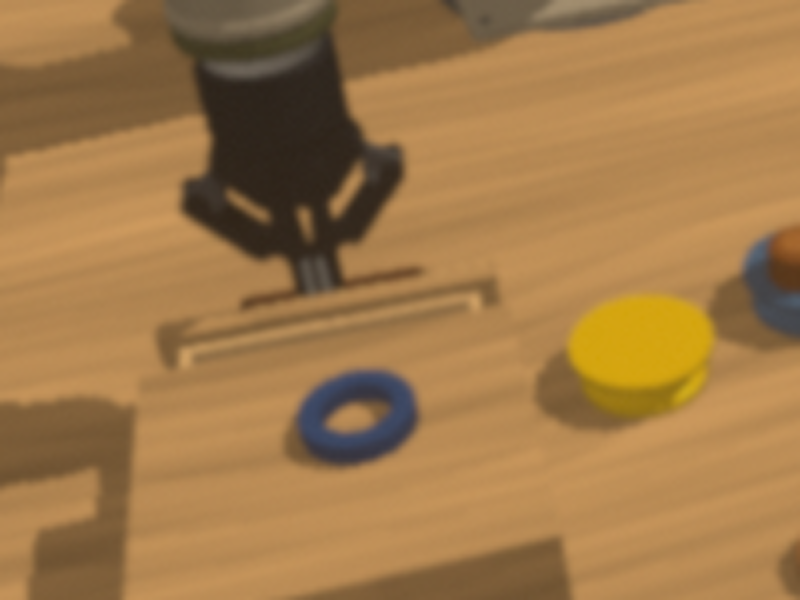

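```bash
python3 - <<'E'
from h import *
for f,p,rot in [("wrist0.npz",[180.57,-571.69,203.38],[175.16309959,89.9161819,102.68577563]),("wrist1.npz",[383.5,-285.5,204.1],None)]:
    P,im=cloud(f);T=np.load(f)["pose"]
    X=P.reshape(-1,3);ok=np.isfinite(X[:,0])&(X[:,2]>120)
    q=X[ok]
    print(f,"table z",np.nanmedian(P[:120,150:400,2]), "lowest finger pts",np.percentile(q[:,2],[0,.1,1,5]))
    i=np.argsort(q[:,2])[:8];print(np.round(q[i]-np.array(p),1).tolist())
    print(np.round(np.linalg.inv(T)@np.array([*p,1]),1))
E
```

```text
wrist0.npz table z -0.5130643998526807 lowest finger pts [242.09117026 244.06476291 249.16723725 262.44892903]
[[10.7, -41.5, 38.7], [20.2, -38.4, 39.1], [15.8, -39.7, 39.2], [-15.7, 40.6, 39.2], [-11.1, 42.1, 39.3], [-5.8, 43.7, 39.3], [-10.2, 42.3, 39.3], [-14.6, 40.8, 39.5]]
[  0.5  19.5 180.2   1. ]
wrist1.npz table z 21.61823885646149 lowest finger pts [233.81807039 236.69479806 246.11386873 273.05387657]
[[8.5, -4.3, 29.7], [8.6, -3.9, 30.0], [9.0, 0.1, 30.0], [8.5, -6.6, 30.3], [8.4, -7.9, 30.3], [9.1, -0.3, 30.3], [9.3, 1.9, 30.3], [9.0, -1.2, 30.4]]
[ -2.4  17.7 179.8   1. ]
```

The cameras agree that the real fingertips sit about 28 mm short of the reported TCP (39 mm when open). The fingers passed over the handle and are now pushing squarely on the drawer front, which has moved in about 45 mm. That is a sound contact, so I'll continue there and allow for the offset.

servo_tool(commands=[[[255, 0, 0.6, 0, 0, 0, 0], [255, 0, 1.2, 0, 0, 0, 0], [255, 0, 1.6, 0, 0, 0, 0], [255, 0, 2.0, 0, 0, 0, 0], [255, 0, 2.3, 0, 0, 0, 0], [255, 0, 2.6, 0, 0, 0, 0]]])

```text
time: 3.8
tool_pos: [542.5, -275.0, 45.2]
tcp_rot: [-105.9, 90.0, 159.1]
ft_force: [-1.0, -0.4, -0.7]
finger_gap: -0.4
```

servo_tool(commands=[[[255, 0, 0.2, 0, 0, 0, 0], [255, 0, 0.4, 0, 0, 0, 0], [255, 0, 0.6, 0, 0, 0, 0]]])

```text
time: 4.1
tool_pos: [548.4, -275.6, 45.2]
tcp_rot: [-137.7, 90.0, 127.3]
ft_force: [-1.0, -0.2, -0.5]
finger_gap: 0.1
```

servo_tool(commands=[[[255, 0, 0.2, 0, 0, 0, 0], [255, 0, 0.4, 0, 0, 0, 0], [255, 0, 0.6, 0, 0, 0, 0]]])

```text
time: 4.4
tool_pos: [554.4, -276.1, 45.2]
tcp_rot: [132.2, 90.0, 37.2]
ft_force: [-1.2, -0.4, 0.1]
finger_gap: -0.1
```

```bash
cat > snap.py <<'E'
from h import *
def snap(n,tag):
    from bench import r
    c=r.calibration(n); p,d=r.snapshot(n)
    np.savez(f"{tag}.npz",p=p,d=d,pose=c["pose"],k=[c["fx"],c["fy"],c["cx"],c["cy"]],dist=c["dist"])
    cv2.imwrite(f"pics/{tag}.png",p[:,:,::-1]);return p
E
python3 - <<'E'
from snap import *
p=snap("wrist","wrist4");q=snap("side","side4")
cv2.imwrite("pics/m4.png",np.hstack([cv2.resize(p[:,:,::-1],(400,300)),cv2.resize(q[100:190,250:370,::-1],(400,300),interpolation=2)]))
plan([0,0,0],down(-95))
E
```

```text
shift cm [  4.5  -57.66 -22.69] turn [ 0.03  0.   -0.03] t 4.5 pos [ 554.7 -276.1   45.3] ft [0.7 0.3 0. ] gap -0.1
```

View pics/m4.png

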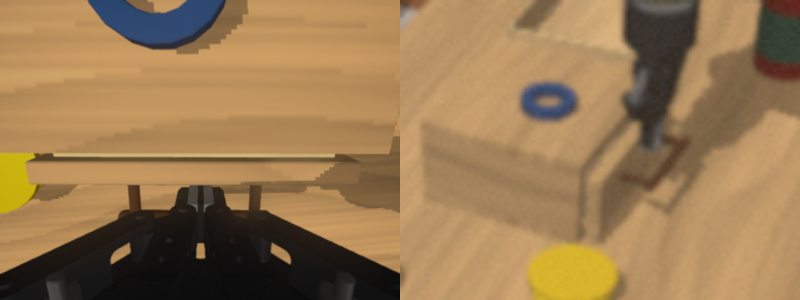

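```bash
python3 - <<'E'
from h import *
P,_=cloud("wrist4.npz");X=P.reshape(-1,3);X=X[np.isfinite(X[:,0])]
R=down(-95);Y=R.inv().apply(X-np.array([554.7,-276.1,45.3]))
m=(abs(Y[:,2])<60)&(Y[:,1]<60)
for z0 in range(25,160,10):
    k=m&(-Y[:,0]>z0)&(-Y[:,0]<z0+10)&(Y[:,1]<22)
    if k.sum()>5: print(z0+45,k.sum(),np.round(np.percentile(Y[k,1],[1,50,99]),1))
q=Y[m&(Y[:,1]>8)&(Y[:,1]<45)]
h,_,_=np.histogram2d(q[:,1],45.3-q[:,0],bins=[range(8,46,3),range(30,140,10)]);print(h.astype(int))
E
```

```text
70 36 [6.  6.7 7. ]
80 7468 [ 6.5 16.5 21.9]
90 749 [ 6.1  7.3 11.2]
100 1007 [-10.9   8.6  11.4]
110 1862 [-8.6 11.4 13.6]
120 6539 [-8.5 10.6 13.4]
130 5258 [-8.4 11.4 17. ]
140 12304 [-5.4 11.1 17.3]
150 15986 [ 3.6 11.4 17.4]
160 8860 [ 8.2 16.8 20. ]
170 1102 [18.2 19.3 20.4]
[[   0    0    0    0    0  162  319  453   37  491]
 [   0    0    0    0    0 1586   45   72 1043 3123]
 [   0    0    0    0    0 1998    0    0    0    0]
 [   0    0    0    0    0 2030    0    0    0    0]
 [   0    0    0    0    0 2071    0    0    0    0]
 [   0    0    0    0  667 3221    0    0    0    0]
 [   0    0    0    0 1092   51    0    0    0    0]
 [   0    0    0    0    0    0    0    0    0    0]
 [   0    0    0    0    0    0  956  185    0    0]
 [   0    0    0    0    0    0 2186  533    0    0]
 [   0    0    0    0    0    0 2273  493    0    0]
 [   0    0    0    0    0    0 2315  521    0    0]]
```

servo_tool(commands=[[[255, 0, 0.2, 0, 0, 0, 0], [255, 0, 0.4, 0, 0, 0, 0], [255, 0, 0.6, 0, 0, 0, 0]]])

```text
time: 4.8
tool_pos: [560.4, -276.6, 45.2]
tcp_rot: [135.0, 90.0, 40.0]
ft_force: [-1.2, 0.4, 0.3]
finger_gap: -0.1
```

servo_tool(commands=[[[255, 0, 0.1, 0, 0, 0, 0], [255, 0, 0.2, 0, 0, 0, 0]]])

```text
time: 5.0
tool_pos: [562.4, -276.8, 45.3]
tcp_rot: [84.7, 90.0, -10.3]
ft_force: [-0.5, -0.1, 0.4]
finger_gap: 0.0
```

servo_tool(commands=[[[255, 0, 0.1, 0, 0, 0, 0]]])

```text
time: 5.1
tool_pos: [562.4, -276.8, 45.2]
tcp_rot: [-96.1, 89.9, 169.0]
ft_force: [-10.0, 2.3, 6.1]
finger_gap: -0.4
```

servo_tool(commands=[[[255, 0, 0.05, 0, 0, 0, 0]]])

```text
time: 5.2
tool_pos: [562.3, -276.7, 45.2]
tcp_rot: [-97.7, 89.8, 167.3]
ft_force: [-10.9, 1.7, 7.2]
finger_gap: -0.0
```

```bash
python3 - <<'E'
from snap import *
p=snap("wrist","wrist5")
cv2.imwrite("pics/m5.png",p[150:320,:,::-1])
plan([0,0,0],down(-95))
E
```

```text
shift cm [  4.71 -58.41 -22.68] turn [ 0.02 -0.02  0.17] t 5.25 pos [ 562.3 -276.7   45.2] ft [-9.1  1.7  5.4] gap 0.3
```

View pics/m5.png

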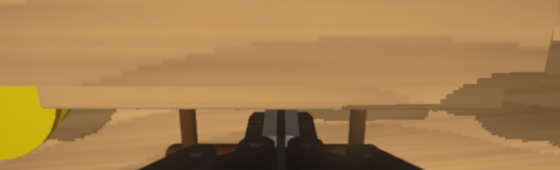

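Drawer shut: the gap above the front is gone and the force stepped to about 11 N against a stop. Backing off 4 mm and lifting.

servo_tool(commands=[[[255, 0, -0.5, 0, 0, 0, 0], [255, -1.5, -0.6, 0, 0, 0, 0], [255, -5, -0.6, 0, 0, 0, 0], [255, -9, -0.6, 0, 0, 0, 0], [255, -13, -0.6, 0, 0, 0, 0], [255, -17, -1, 0, 0, 0, 0], [200, -18, -3, -3, 0, 0, 0], [100, -18, -5, -6, 0, 0, 0]]])

```text
time: 6.05
tool_pos: [520.6, -213.5, 230.2]
tcp_rot: [69.5, 89.6, -25.5]
ft_force: [1.3, 1.9, 0.1]
finger_gap: 28.6
```

```bash
python3 - <<'E'
from snap import *
p=snap("side","side6")
cv2.imwrite("pics/m6.png",cv2.resize(p[80:200,220:420,::-1],(800,480),interpolation=2))
plan([440,300,240],down(-83))
from bench import r;print(r.sense()["joint_pos"])
E
```

```text
shift cm [ -1.17 -12.09 -49.97] turn [-11.92  -0.07  -0.12] t 6.1 pos [ 517.6 -208.2  227.8] ft [ 4.7  0.7 -1.2] gap 35.7
[-27.2567351    0.35238425  90.25953782   0.11893356  89.31566201
  67.65865052]
```

View pics/m6.png

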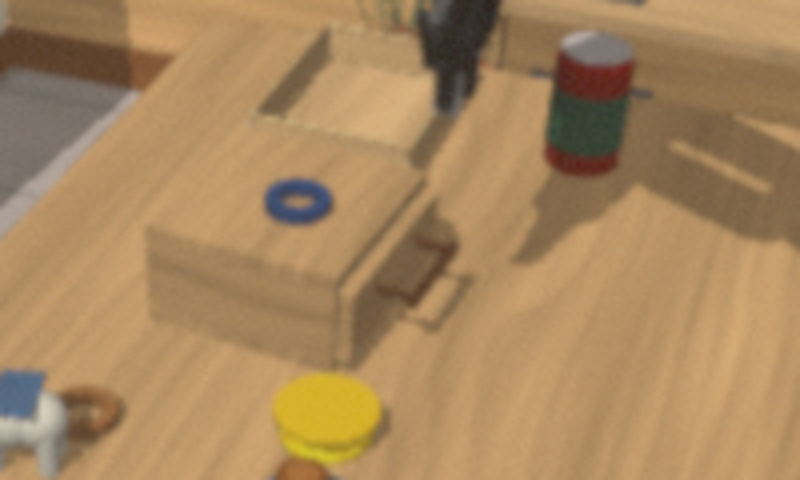

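The side view shows the drawer front flush with the box (crop 345,320) and the blue ring unmoved. Moving to look at the tongs.

servo_tool(commands=[[[100, -1, -0.5, -3, -1, 0, 0], [60, -2, -2, -7.5, -3, 0, 0], [20, -3, -3.5, -12, -4, 0, 0], [0, -3, -5, -16.5, -6, 0, 0], [0, -3, -6.5, -21, -7, 0, 0], [0, -3, -8, -25.5, -8, 0, 0], [0, -3, -9.5, -30, -9, 0, 0], [0, -3, -10.5, -34.5, -10, 0, 0]]])

```text
time: 6.9
tool_pos: [443.7, 141.9, 256.8]
tcp_rot: [101.9, 89.8, 17.0]
ft_force: [1.4, -0.3, 0.5]
finger_gap: 85.2
```

servo_tool(commands=[[[0, 0, -0.5, -4.5, -1, 0, 0], [0, 0, -1, -9, -2, 0, 0], [0, 0, -1.5, -13, -2, 0, 0], [0, 0, -1.6, -15.5, -2, 0, 0], [0, 0, -1.6, -16.5, -2, 0, 0], [0, 0, -1.6, -16.5, -2, 0, 0]]])

```text
time: 7.5
tool_pos: [413.9, 303.9, 255.9]
tcp_rot: [116.9, 90.0, 34.1]
ft_force: [-0.5, -0.3, 0.7]
finger_gap: 85.6
```

```bash
python3 - <<'E'
from snap import *
p=snap("wrist","wrist7")
plan([440,320,240],down(-83))
P,_=cloud("wrist7.npz");hs=cv2.cvtColor(p,cv2.COLOR_RGB2HSV);H,S,V=[hs[...,i].astype(int) for i in range(3)]
red=((H<5)|(H>172))&(S>140)&(V>60)&(P[...,2]>20)&(P[...,2]<60)
n,l,st,ce=cv2.connectedComponentsWithStats(red.astype(np.uint8))
for i in range(1,n):
    if st[i,4]>60:
        Q=P[l==i];T=Q[Q[:,2]>np.percentile(Q[:,2],60)]
        print(st[i],ce[i],np.round(np.median(Q,0),1),np.round(cv2.minAreaRect(T[:,:2].astype(np.float32))[0:3][0],1),cv2.minAreaRect(T[:,:2].astype(np.float32))[1:],np.percentile(Q[:,2],[2,50,98]).round(1))
E
```

```text
shift cm [ 1.57  2.77 -1.38] turn [ 0.08  0.01 -0.03] t 7.55 pos [414.2 302.9 255.7] ft [-0.5 -0.4 -0.1] gap 85.7
[300  19  10  62 361] [304.51246537  50.03878116] [557.4 297.4  48. ] [557.1 297.3] ((56.919227600097656, 5.689149856567383), 3.4934446811676025) [43.5 48.  50. ]
[247  21  14  62 352] [253.375       51.36931818] [549.8 350.4  47.9] [548.6 350.3] ((58.83768844604492, 5.4460039138793945), 14.701580047607422) [36.6 47.9 50. ]
```

View pics/wrist7.png

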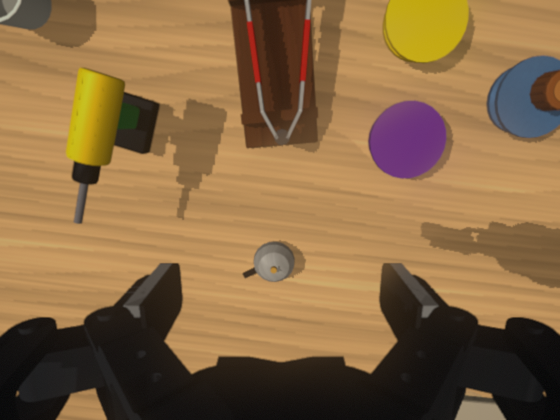

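```bash
python3 - <<'E'
from h import *
for f in ["wrist7.npz","side0.npz"]:
    P,p=cloud(f);X=P.reshape(-1,3);ok=np.isfinite(X[:,0])
    if f[0]=="w":
        for n,(u0,u1,v0,v1) in dict(drill=(60,165,60,230),bell=(240,300,235,285)).items():
            Q=P[v0:v1,u0:u1].reshape(-1,3);Q=Q[(Q[:,2]>12)&(Q[:,2]<140)];print(n,np.percentile(Q,[1,50,99],axis=0).round().tolist())
    else:
        Q=X[ok&(X[:,2]>12)&(X[:,2]<140)&(X[:,0]>380)&(X[:,0]<620)&(X[:,1]>395)&(X[:,1]<560)];print(np.percentile(Q,[1,50,99],axis=0).round().tolist())
P,p=cloud("wrist7.npz");hs=cv2.cvtColor(p,cv2.COLOR_RGB2HSV)
b=(hs[...,0]>100)&(hs[...,0]<118)&(hs[...,1]>90)&(P[...,2]>24)&(P[...,2]<36);b[:,:480]=0
print("stand",cv2.minEnclosingCircle(P[b][:,:2].astype(np.float32)))
plan([553,324,130],down(-81.4))
E
```

```text
drill [[364.0, 465.0, 16.0], [458.0, 484.0, 105.0], [504.0, 511.0, 115.0]]
bell [[279.0, 275.0, 12.0], [309.0, 301.0, 29.0], [329.0, 329.0, 39.0]]
[[387.0, 474.0, 14.0], [454.0, 502.0, 102.0], [503.0, 520.0, 115.0]]
stand ((548.0971069335938, 26.373140335083008), 43.77522659301758)
shift cm [12.58 14.03 -0.39] turn [-1.52  0.01 -0.03] t 7.55 pos [414.2 302.9 255.7] ft [-0.5 -0.4 -0.1] gap 85.7
```

Both are clear. Moving above the grips.

servo_tool(commands=[[[0, 0, 2, 0, -0.5, 0, 0], [0, 2, 6, -0.2, -1, 0, 0], [0, 5, 10, -0.3, -1.5, 0, 0], [0, 9, 13, -0.4, -1.5, 0, 0], [0, 12, 14, -0.4, -1.5, 0, 0], [0, 12.5, 14, -0.4, -1.5, 0, 0]]])

```text
time: 8.15
tool_pos: [551.5, 320.5, 124.7]
tcp_rot: [-69.2, 89.5, -150.9]
ft_force: [-0.8, -0.8, -0.5]
finger_gap: 85.2
```

```bash
python3 - <<'E'
from snap import *
p=snap("wrist","wrist8")
q=snap("side","side8");cv2.imwrite("pics/side8c.png",cv2.resize(q[200:350,180:380,::-1],(800,600),interpolation=2))
plan([553,324,-10],down(-81.4))
E
```

```text
shift cm [13.93  0.17 -0.17] turn [-0.18  0.06  0.16] t 8.25 pos [552.  322.2 129.3] ft [-0.2 -0.6  0.6] gap 85.5
```

View pics/wrist8.png

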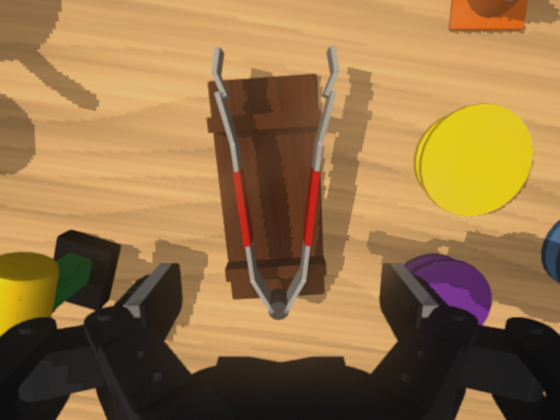

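View pics/side8c.png

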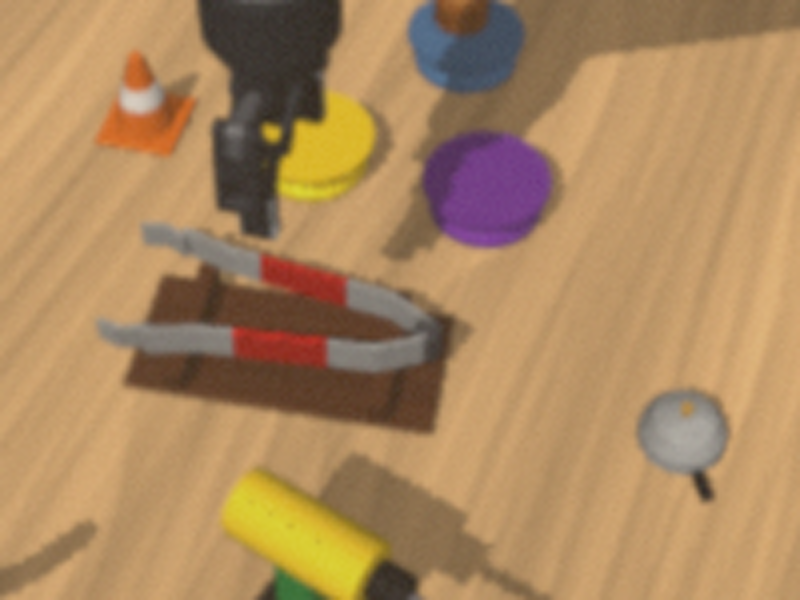

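```bash
cat > red.py <<'E'
from snap import *
def red(tag,z0=20,z1=60):
    P,p=cloud(tag+".npz");hs=cv2.cvtColor(p,cv2.COLOR_RGB2HSV);H,S,V=[hs[...,i].astype(int) for i in range(3)]
    m=((H<5)|(H>172))&(S>140)&(V>60)&(P[...,2]>z0)&(P[...,2]<z1)
    n,l,st,ce=cv2.connectedComponentsWithStats(m.astype(np.uint8));o=[]
    for i in range(1,n):
        if st[i,4]>80:
            Q=P[l==i];zt=np.percentile(Q[:,2],90);T=Q[Q[:,2]>zt-4]
            c,s,a=cv2.minAreaRect(T[:,:2].astype(np.float32));print(np.round(c,1),np.round(s,1),round(a,1),"top",zt.round(1),"n",len(Q));o.append(c)
    if len(o)==2:
        o=np.array(o);o=o[np.argsort(o[:,1])];d=o[1]-o[0];print("mid",o.mean(0).round(1),"yaw",np.degrees(np.arctan2(-d[0],d[1])).round(2),"dist",np.hypot(*d).round(1))
E
python3 - <<'E'
from red import *
red("wrist8")
P,_=cloud("wrist8.npz");q=P.reshape(-1,3);print("table",np.nanmedian(P[:100,100:200,2]),"tip lowest",np.nanmin(q[(q[:,2]>100)][:,2]))
E
```

```text
[557.3 297.3] [59.2  5.8] 3.3 top 48.7 n 745
[549.1 350.3] [58.9  6.2] 14.7 top 49.0 n 526
mid [553.2 323.8] yaw 8.76 dist 53.7
table -0.442571083803756 tip lowest 100.00252059980687
```

servo_tool(commands=[[[0, 3, 0.1, -0.2, 0.3, 0, 0], [0, 7, 0.1, -0.2, 0.3, 0, 0], [0, 10, 0.1, -0.2, 0.3, 0, 0], [0, 11, 0.1, -0.2, 0.3, 0, 0], [0, 11, 0.1, -0.2, 0.3, 0, 0]]])

```text
time: 8.75
tool_pos: [552.9, 326.0, 21.0]
tcp_rot: [-70.7, 90.0, -152.5]
ft_force: [-0.2, 0.5, -0.2]
finger_gap: 85.5
```

```bash
python3 - <<'E'
from red import *
q=snap("side","side9");cv2.imwrite("pics/side9c.png",cv2.resize(q[200:320,190:350,::-1],(800,600),interpolation=2))
p=snap("wrist","wrist9");red("wrist9")
plan([553.2,323.8,-20],down(-81.1))
P,_=cloud("wrist9.npz");s,t,C=cur()
Y=C.inv().apply(P.reshape(-1,3)-t).reshape(P.shape)
for (u,v) in [(165,268),(172,268),(388,268),(397,268),(385,275)]: print((u,v),Y[v,u].round(1),P[v,u].round(1))
E
```

```text
[557.4 297.2] [60.  6.] 3.5 top 48.7 n 2220
[548.9 350.2] [59.8  6.4] 14.7 top 48.7 n 2013
mid [553.1 323.7] yaw 9.16 dist 53.7
shift cm [ 4.35 -0.24  0.3 ] turn [-0.68 -0.07 -0.23] t 8.85 pos [555.  327.   23.5] ft [-0.2  0.6  0.4] gap 85.3
(165, 268) [-47.9  10.1 -45.6] [558.3 373.5  71.6]
(172, 268) [-48.6  10.5 -42.6] [559.  370.6  72.2]
(388, 268) [-45.8   9.2  43. ] [570.1 285.7  69.3]
(397, 268) [-48.9  10.7  45.4] [571.8 283.5  72.4]
(385, 275) [-44.3   5.5  42.6] [566.3 285.6  67.8]
```

View pics/side9c.png

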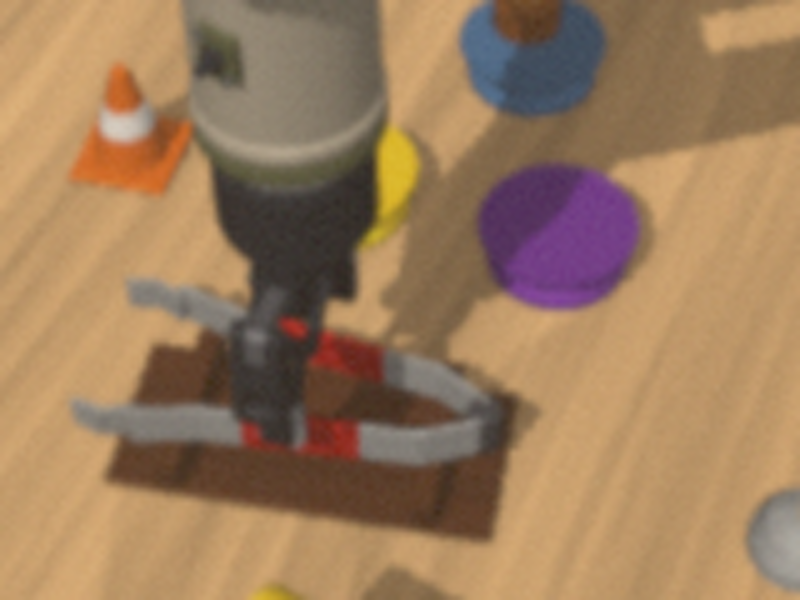

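View pics/wrist9.png

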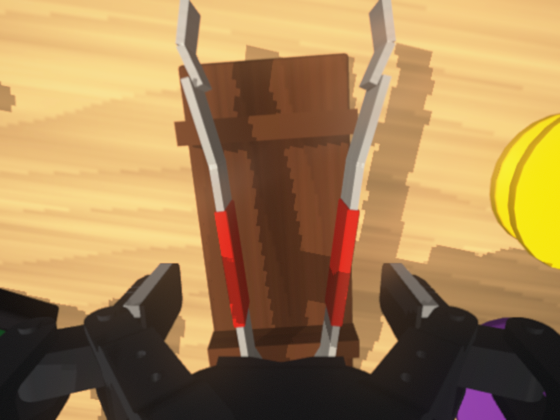

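servo_tool(commands=[[[0, 1, -0.2, 0.3, -0.5, 0, 0], [0, 2, -0.2, 0.3, -0.5, 0, 0], [0, 3, -0.2, 0.3, -0.5, 0, 0], [0, 4, -0.2, 0.3, -0.5, 0, 0], [0, 4.5, -0.2, 0.3, -0.5, 0, 0], [0, 4.5, -0.2, 0.3, -0.5, 0, 0]]])

```text
time: 9.45
tool_pos: [550.5, 322.4, -26.5]
tcp_rot: [-73.2, 89.8, -154.5]
ft_force: [0.3, 0.5, 0.4]
finger_gap: 85.6
```

```bash
python3 - <<'E'
from red import *
q=snap("side","side10");cv2.imwrite("pics/side10c.png",cv2.resize(q[200:320,190:350,::-1],(800,600),interpolation=2))
p=snap("wrist","wrist10");red("wrist10")
plan([553.2,323.8,-20],down(-81.1))
E
```

```text
[555.2 351.9] [47.3  6.9] 14.5 top 48.6 n 4647
[563.5 297.5] [47.5  6.3] 3.4 top 48.5 n 4561
mid [559.4 324.7] yaw 8.71 dist 55.0
shift cm [-0.5   0.17 -0.06] turn [-0.18  0.    0.02] t 9.55 pos [551.6 322.9 -25. ] ft [ 0.2 -0.5  1. ] gap 85.4
```

View pics/side10c.png

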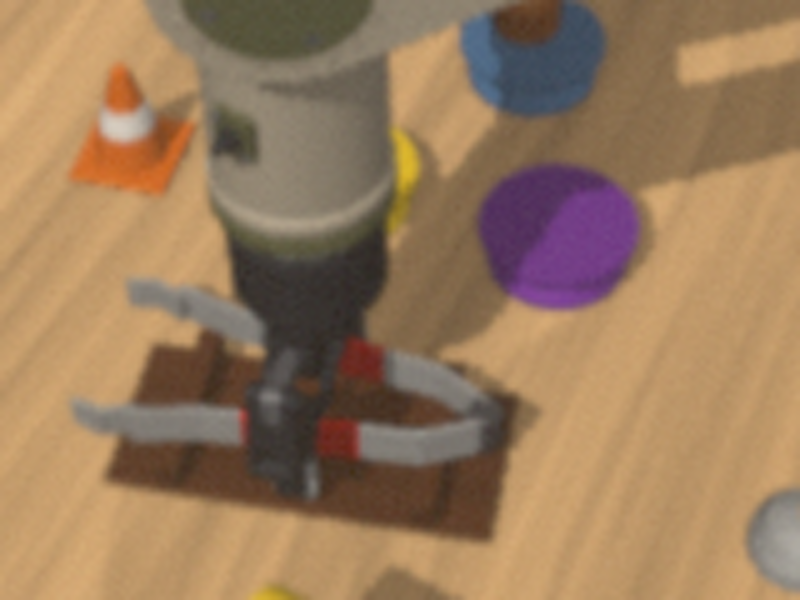

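View pics/wrist10.png

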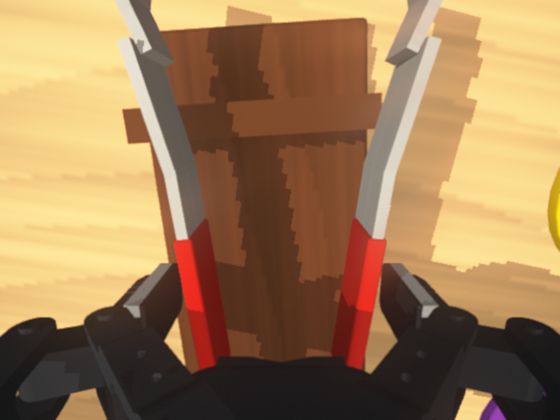

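Fingers straddle both red grips (wrist: grips at 195 and 365, pads at 165 and 400). Nudging up 4 mm, then closing in stages.

servo_tool(commands=[[[20, -0.4, 0.15, 0, 0, 0, 0], [50, -0.4, 0.15, 0, 0, 0, 0], [65, -0.4, 0.15, 0, 0, 0, 0], [72, -0.4, 0.15, 0, 0, 0, 0], [72, -0.4, 0.15, 0, 0, 0, 0], [72, -0.4, 0.15, 0, 0, 0, 0]]], force=30)

```text
time: 10.15
tool_pos: [553.8, 323.5, -19.9]
tcp_rot: [105.9, 89.9, 24.6]
ft_force: [-0.5, 0.7, 5.9]
finger_gap: 61.4
```

servo_tool(commands=[[[78, 0, 0, 0, 0, 0, 0], [82, 0, 0, 0, 0, 0, 0], [86, 0, 0, 0, 0, 0, 0], [86, 0, 0, 0, 0, 0, 0]]])

```text
time: 10.55
tool_pos: [554.2, 323.8, -19.2]
tcp_rot: [108.0, 89.9, 26.7]
ft_force: [-0.9, -1.0, 9.7]
finger_gap: 56.7
```

```bash
python3 - <<'E'
from red import *
q=snap("side","side11");cv2.imwrite("pics/side11c.png",cv2.resize(q[200:320,190:350,::-1],(800,600),interpolation=2))
p=snap("wrist","wrist11");red("wrist11")
plan([553.2,323.8,-20],down(-81.1))
E
```

```text
[555.  349.9] [48.9  7.4] 12.9 top 48.5 n 3877
[562.8 299.6] [49.2  7.2] 5.0 top 48.5 n 3864
mid [558.9 324.8] yaw 8.78 dist 50.9
shift cm [ 0.07 -0.1  -0.02] turn [-0.18 -0.04 -0.13] t 10.65 pos [554.2 323.8 -19.2] ft [-1.2 -1.1  8.7] gap 56.7
```

View pics/wrist11.png

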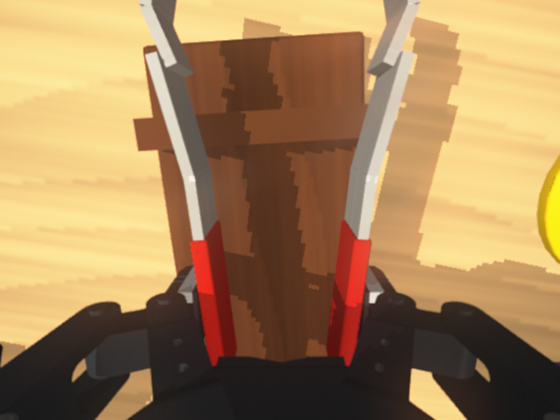

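View pics/side11c.png

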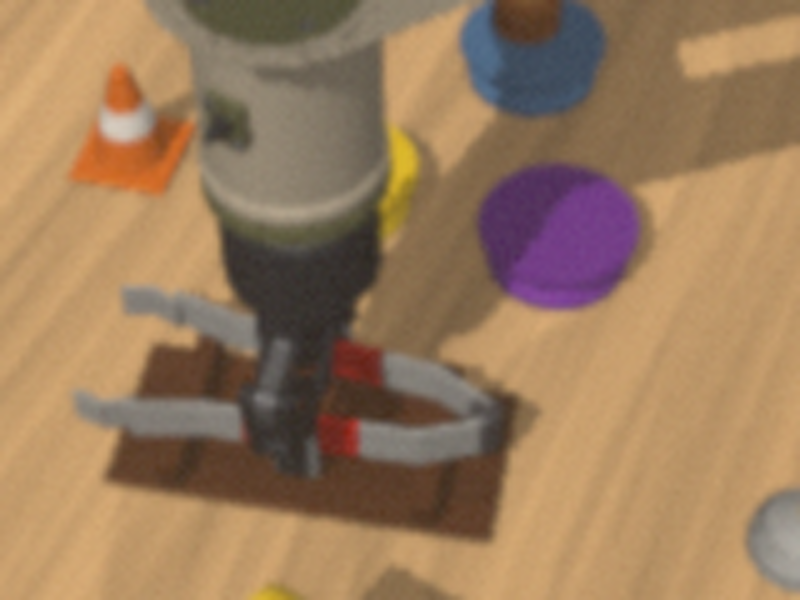

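Both pads sit on the red grips and the arms have begun to close (outer width about 57). Lifting slowly.

servo_tool(commands=[[[90, -0.2, 0, 0, 0, 0, 0], [90, -0.5, 0, 0, 0, 0, 0], [90, -1, 0, 0, 0, 0, 0], [90, -1.8, 0, 0, 0, 0, 0], [90, -2.8, 0, 0, 0, 0, 0], [90, -3.8, 0, 0, 0, 0, 0], [90, -4.5, 0, 0, 0, 0, 0], [90, -5, 0, 0, 0, 0, 0]]])

```text
time: 11.45
tool_pos: [553.7, 323.5, 30.6]
tcp_rot: [107.6, 89.9, 26.3]
ft_force: [0.1, 0.2, -1.2]
finger_gap: 55.5
```

```bash
python3 - <<'E'
from red import *
q=snap("side","side12");cv2.imwrite("pics/side12c.png",cv2.resize(q[180:330,170:370,::-1],(800,600),interpolation=2))
p=snap("wrist","wrist12");red("wrist12",60,140)
plan([553.2,323.8,50],down(-81.1))
E
```

```text
[562.  303.3] [49.5 13.2] 8.8 top 98.7 n 3772
[555.8 345.7] [48.6 13.6] 11.3 top 98.7 n 3422
mid [558.9 324.5] yaw 8.4 dist 42.9
shift cm [-1.95 -0.06 -0.03] turn [-0.18 -0.03 -0.1 ] t 11.55 pos [553.9 323.6  30.5] ft [ 0.6 -0.6 -0.5] gap 55.4
```

View pics/wrist12.png

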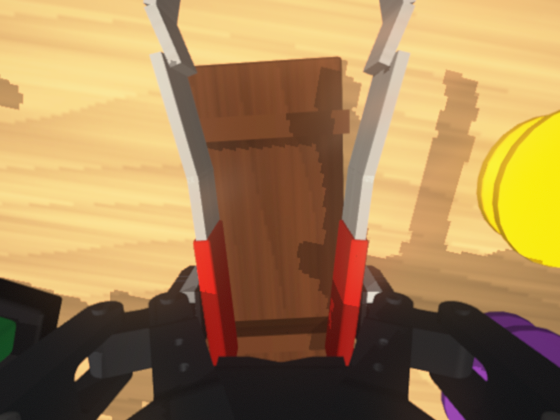

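View pics/side12c.png

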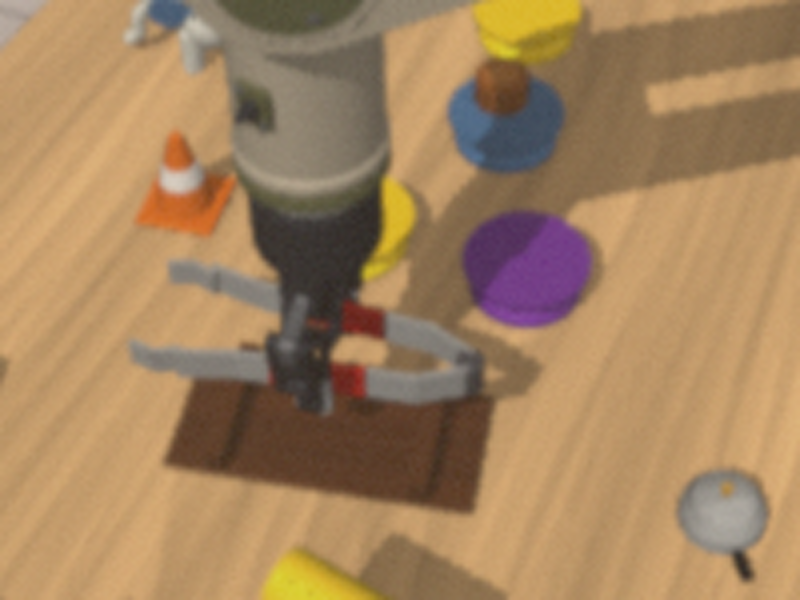

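Tongs lifted level: grip tops went from 48.7 to 98.7 mm on both arms, and nothing else moved. Carrying to above the cake, underside about 100 mm high.

servo_tool(commands=[[[90, -1, 0, 0, 0, 0, 0], [90, -2, -0.5, 1, 0, 0, 0], [90, -2.5, -1.5, 3, 0, 0, 0], [90, -2.5, -3, 6, 0, 0, 0], [90, -2.5, -4.5, 9, 0, 0, 0], [90, -2.5, -6, 12, 0, 0, 0], [90, -2.5, -7.5, 15, 0, 0, 0], [90, -2.5, -9, 18, 0, 0, 0]]])

```text
time: 12.35
tool_pos: [490.8, 130.5, 54.4]
tcp_rot: [-69.3, 90.0, -150.6]
ft_force: [0.1, 0.1, -0.8]
finger_gap: 55.4
```

servo_tool(commands=[[[90, 0, -1.5, 3, 0, 0, 0], [90, 0, -3, 6, 0, 0, 0], [90, 0, -4.5, 9, 0, 0, 0], [90, 0, -5.3, 11, 0, 0, 0], [90, 0, -5.6, 12, 0, 0, 0], [90, 0, -5.6, 12.3, 0, 0, 0], [90, 0, -5.6, 12.3, 0, 0, 0], [90, 0, -5.6, 12.3, 0, 0, 0]]])

```text
time: 13.15
tool_pos: [455.1, 2.4, 54.3]
tcp_rot: [167.2, 90.0, 86.0]
ft_force: [0.4, 0.5, -0.6]
finger_gap: 55.3
```

```bash
python3 - <<'E'
from red import *
q=snap("side","side13");cv2.imwrite("pics/side13c.png",cv2.resize(q[130:280,220:420,::-1],(800,600),interpolation=2))
p=snap("wrist","wrist13");red("wrist13",80,150)
plan([456.5,1.7,56],down(-81.1))
E
```

```text
[456.2  27.5] [48.   6.4] 12.4 top 121.9 n 1942
[463.9 -20.5] [49.   6.2] 5.2 top 121.9 n 1731
mid [460.    3.5] yaw 9.13 dist 48.7
shift cm [-0.18  0.15  0.09] turn [-0.12 -0.01  0.01] t 13.25 pos [454.9   2.4  54.2] ft [-0.6  0.8 -0.4] gap 55.7
```

View pics/wrist13.png

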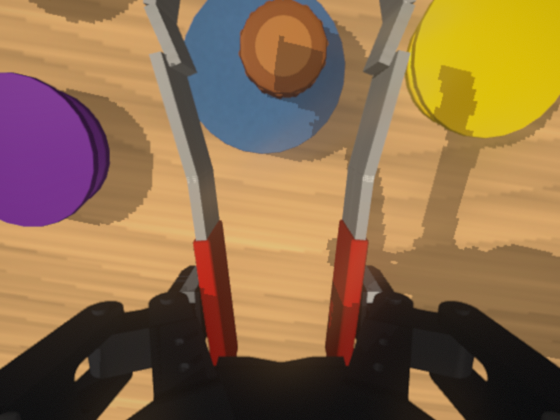

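View pics/side13c.png

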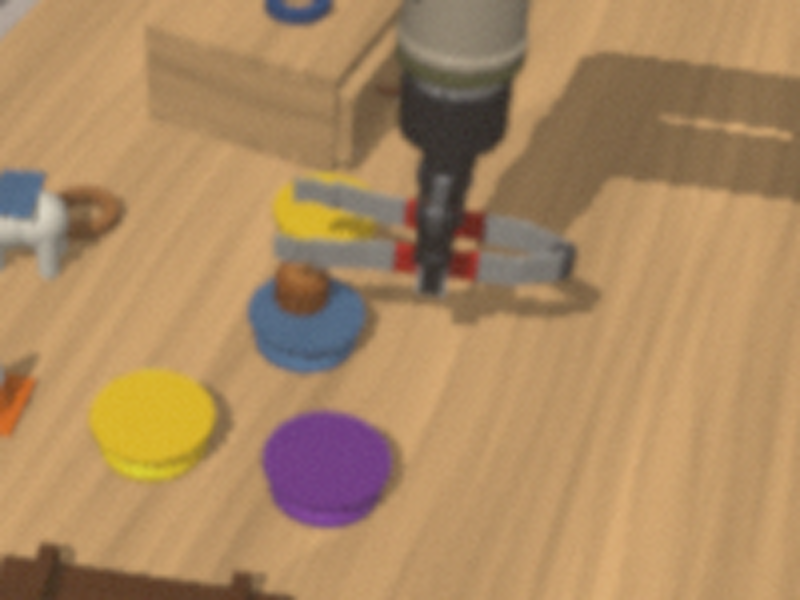

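Wrist view: the cake (283,48) is between the jaw plates, with the jaws near u=165 and 395. Measuring both in the tool frame.

```bash
python3 - <<'E'
from h import *
P,p=cloud("wrist13.npz");t=np.array([455,2.4,54.2]);R=down(-81.1)
Y=R.inv().apply(P.reshape(-1,3)-t).reshape(P.shape)
m=(P[...,2]>52)&(P[...,2]<62);m[:, :220]=0;m[:,350:]=0;m[150:]=0
Q=P[m];c,r=cv2.minEnclosingCircle(Q[:,:2].astype(np.float32));print("cake",c,r,np.median(Q[:,2]),"tool",R.inv().apply(np.array([*c,43])-t).round(1), "bbox",Q.min(0).round(),Q.max(0).round())
j=(P[...,2]>85)&(P[...,2]<130);j[110:]=0
for s,n in((slice(0,230),"L"),(slice(340,560),"R")):
    k=np.zeros_like(j);k[:,s]=j[:,s];q=Y[k]
    print(n,len(q))
    for a in range(60,125,6):
        w=q[(q[:,1]>a)&(q[:,1]<a+6)]
        if len(w)>3: print(a,len(w),"z in",np.round(np.percentile(w[:,2],[2,50,98]),1),"height",np.round(54.2-np.percentile(w[:,0],[98,2]),1))
E
```

```text
cake (554.5366821289062, 17.123470306396484) 21.39084815979004 55.746433272322605 tool [ 11.2 100.6   0.9] bbox [533.  -4.  52.] [575.  38.  59.]
L 3521
66 186 z in [-34.8 -31.4 -30.9] height [ 99.3 122.1]
72 622 z in [-35.6 -32.5 -31.4] height [ 97.9 122. ]
78 843 z in [-36.8 -33.3 -29.7] height [ 98.9 121.8]
84 641 z in [-37.1 -32.  -29.9] height [100.4 121.4]
90 576 z in [-37.4 -34.  -32.1] height [100.1 120.2]
96 554 z in [-38.6 -35.3 -34.4] height [ 99.9 120.1]
102 99 z in [-35.  -34.4 -33.9] height [ 99.1 109.9]
R 3484
66 200 z in [29.7 30.2 33.5] height [ 98.9 121.9]
72 620 z in [30.2 31.3 34.2] height [ 97.9 121.9]
78 832 z in [28.4 32.1 35.6] height [ 98.8 122. ]
84 644 z in [28.6 30.6 35.8] height [100.5 121.7]
90 564 z in [30.7 32.6 35.9] height [100.  120.3]
96 528 z in [33.  33.9 37.3] height [ 99.6 119.9]
102 96 z in [32.5 33.1 33.7] height [ 99.  108.6]
```

servo_tool(commands=[[[90, 0, 0.2, 0.15, 0, 0, 0], [90, 0.5, 0.2, 0.15, 0, 0, 0], [90, 1, 0.2, 0.15, 0, 0, 0], [90, 1.6, 0.2, 0.15, 0, 0, 0], [90, 2.2, 0.2, 0.15, 0, 0, 0], [90, 2.8, 0.2, 0.15, 0, 0, 0], [90, 3.2, 0.2, 0.15, 0, 0, 0], [90, 3.2, 0.2, 0.15, 0, 0, 0]]])

```text
time: 14.05
tool_pos: [456.3, 0.4, 21.3]
tcp_rot: [-104.9, 89.9, 173.8]
ft_force: [-0.7, 0.1, -1.3]
finger_gap: 55.0
```

```bash
python3 - <<'E'
from red import *
p=snap("wrist","wrist14");red("wrist14",60,150)
q=snap("side","side14");cv2.imwrite("pics/m14.png",np.hstack([cv2.resize(p[:,:,::-1],(400,300)),cv2.resize(q[160:235,260:360,::-1],(400,300),interpolation=2)]))
plan([456.5,1.7,56],down(-81.1))
P,p=cloud("wrist14.npz")
m=(P[...,2]>52)&(P[...,2]<60);m[:, :200]=0;m[:,360:]=0;m[150:]=0
print(P[m].min(0),P[m].max(0))
E
```

```text
[464.5 -19.1] [48.8 13.8] 8.1 top 89.0 n 1847
[458.2  21.6] [48.5 14.5] 13.5 top 89.1 n 1933
mid [461.4   1.2] yaw 8.76 dist 41.2
shift cm [-3.38 -0.02 -0.14] turn [-0.18 -0.    0.01] t 14.15 pos [4.57e+02 3.00e-01 2.22e+01] ft [-0.   0.4 -0.9] gap 55.4
[533.33538453  -4.00637019  52.00384783] [567.89849449  38.21253302  58.67903083]
```

View pics/m14.png

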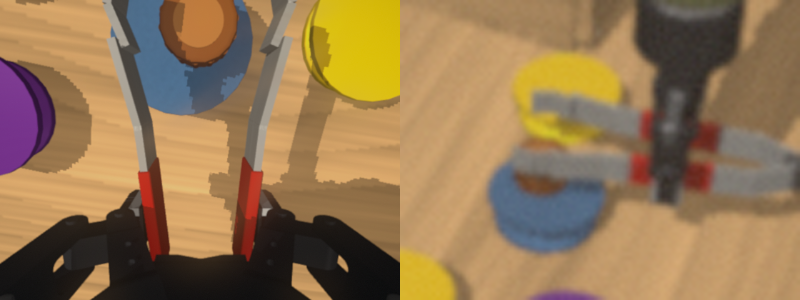

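Cake is centred between the jaws (wrist half-frame 200,30). Going down the rest of the way.

servo_tool(commands=[[[90, 0.5, 0, -0.05, 0, 0, 0], [90, 1.0, 0, -0.05, 0, 0, 0], [90, 1.5, 0, -0.05, 0, 0, 0], [90, 2.0, 0, -0.05, 0, 0, 0], [90, 2.5, 0, -0.05, 0, 0, 0], [90, 2.9, 0, -0.05, 0, 0, 0], [90, 3.0, 0, -0.05, 0, 0, 0], [90, 3.0, 0, -0.05, 0, 0, 0]]])

```text
time: 14.95
tool_pos: [456.7, 0.9, -8.1]
tcp_rot: [-108.3, 90.0, 170.4]
ft_force: [0.0, 0.5, -2.0]
finger_gap: 55.6
```

```bash
python3 - <<'E'
from red import *
p=snap("wrist","wrist15");red("wrist15",30,150)
q=snap("side","side15");cv2.imwrite("pics/m15.png",np.hstack([cv2.resize(p[:,:,::-1],(400,300)),cv2.resize(q[160:235,260:360,::-1],(400,300),interpolation=2)]))
plan([456.5,1.7,-8],down(-81.1))
E
```

```text
[465.  -18.6] [48.6 14.1] 8.2 top 59.7 n 2200
[458.4  22.5] [48.6 14.2] 11.1 top 59.7 n 1957
mid [461.7   1.9] yaw 9.16 dist 41.6
shift cm [ 0.04 -0.04 -0.09] turn [-0.18  0.   -0.02] t 15.05 pos [457.1   0.8  -7.6] ft [ 0.7  0.9 -0.2] gap 55.6
```

View pics/m15.png

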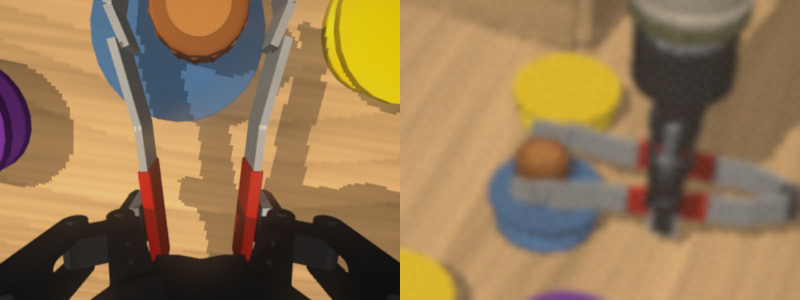

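servo_tool(commands=[[[98, -0.05, 0, 0, 0, 0, 0], [106, -0.1, 0, 0, 0, 0, 0], [114, -0.1, 0, 0, 0, 0, 0], [120, -0.1, 0, 0, 0, 0, 0], [126, -0.1, 0, 0, 0, 0, 0], [132, -0.1, 0, 0, 0, 0, 0], [138, -0.1, 0, 0, 0, 0, 0], [144, -0.1, 0, 0, 0, 0, 0]]], force=40)

```text
time: 15.85
tool_pos: [456.9, 0.9, -6.7]
tcp_rot: [-121.6, 90.0, 157.1]
ft_force: [-1.3, -0.0, 0.6]
finger_gap: 41.5
```

servo_tool(commands=[[[170, 0, 0, 0, 0, 0, 0], [200, 0, 0, 0, 0, 0, 0], [200, 0, 0, 0, 0, 0, 0]]])

```text
time: 16.15
tool_pos: [456.9, 0.8, -6.8]
tcp_rot: [-52.7, 90.0, -133.9]
ft_force: [-1.3, 0.3, 0.4]
finger_gap: 41.2
```

```bash
python3 - <<'E'
from red import *
p=snap("wrist","wrist16");red("wrist16",30,150)
q=snap("side","side16");cv2.imwrite("pics/m16.png",np.hstack([cv2.resize(p[:,:,::-1],(400,300)),cv2.resize(q[160:235,260:360,::-1],(400,300),interpolation=2)]))
plan([456.5,1.7,-8],down(-81.1))
E
```

```text
[465.3 -15.7] [47.2  6.1] 9.2 top 58.4 n 2181
[459.4  20. ] [47.4  6.2] 9.3 top 58.5 n 1818
mid [462.4   2.2] yaw 9.36 dist 36.1
shift cm [ 0.12 -0.03 -0.09] turn [-0.18  0.   -0.  ] t 16.25 pos [456.9   0.8  -6.8] ft [-1.4  0.   0.9] gap 41.2
```

View pics/m16.png

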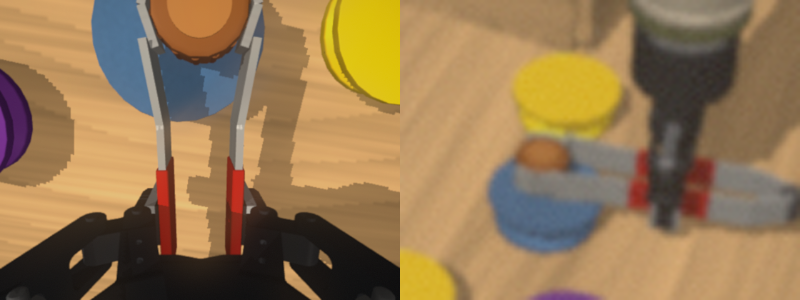

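The jaws stopped on the cake: opening 41 mm against a much smaller commanded one. Lifting 12 cm.

servo_tool(commands=[[[200, -0.2, 0, 0, 0, 0, 0], [200, -0.6, 0, 0, 0, 0, 0], [200, -1.2, 0, 0, 0, 0, 0], [200, -2.0, 0, 0, 0, 0, 0], [200, -3.0, 0, 0, 0, 0, 0], [200, -4.0, 0, 0, 0, 0, 0], [200, -5.0, 0, 0, 0, 0, 0], [200, -6.0, 0, 0, 0, 0, 0]]])

```text
time: 17.05
tool_pos: [457.1, 0.8, 54.4]
tcp_rot: [73.1, 90.0, -8.2]
ft_force: [-0.1, 0.1, -1.5]
finger_gap: 41.3
```

servo_tool(commands=[[[200, -1.0, 0, 0, 0, 0, 0], [200, -2.0, 0, 0, 0, 0, 0], [200, -3.0, 0, 0, 0, 0, 0], [200, -4.0, 0, 0, 0, 0, 0], [200, -5.0, 0, 0, 0, 0, 0], [200, -5.6, 0, 0, 0, 0, 0], [200, -6.0, 0, 0, 0, 0, 0], [200, -6.0, 0, 0, 0, 0, 0]]])

```text
time: 17.85
tool_pos: [457.2, 0.8, 113.8]
tcp_rot: [75.6, 90.0, -5.7]
ft_force: [0.5, 0.3, -1.8]
finger_gap: 41.3
```

servo_tool(commands=[[[200, 0, 0, 0, 0, 0, 0], [200, 0, 0, 0, 0, 0, 0], [200, 0, 0, 0, 0, 0, 0], [200, 0, 0, 0, 0, 0, 0]]])

```text
time: 18.25
tool_pos: [456.7, 0.9, 112.9]
tcp_rot: [-105.4, 90.0, 173.4]
ft_force: [0.0, -0.3, -1.9]
finger_gap: 41.1
```

```bash
python3 - <<'E'
from red import *
p=snap("wrist","wrist17");red("wrist17",100,250)
q=snap("side","side17");s=snap("scene","scene17")
cv2.imwrite("pics/m17.png",np.vstack([np.hstack([cv2.resize(p[:,:,::-1],(400,300)),cv2.resize(q[90:240,220:420,::-1],(400,300),interpolation=2)]),cv2.resize(s[150:345,120:430,::-1],(800,300),interpolation=2)]))
plan([456.9,0.8,113],down(-81.1))
P,_=cloud("wrist17.npz");m=(P[...,2]>140)&(P[...,2]<200);m[:,:220]=0;m[:,345:]=0;m[60:]=0
print("cake top",np.percentile(P[m],[2,50,98],axis=0).round(1))
from bench import r;print(np.abs(r.sense()["qd"]).max())
E
```

```text
[459.2  20. ] [47.6  6. ] 9.1 top 178.1 n 1829
[476.8 -13.5] [22.9  5.5] 8.6 top 178.1 n 944
[452.  -18.2] [20.   5.2] 3.8 top 178.1 n 468
shift cm [0.01 0.   0.01] turn [-0.18 -0.    0.01] t 18.4 pos [456.8   0.9 113.1] ft [-1.   0.8 -1.8] gap 41.3
cake top [[539.4  -3.3 171.8]
 [548.1  14.9 175.2]
 [556.6  32.5 176.9]]
0.160497920784223
```

View pics/m17.png

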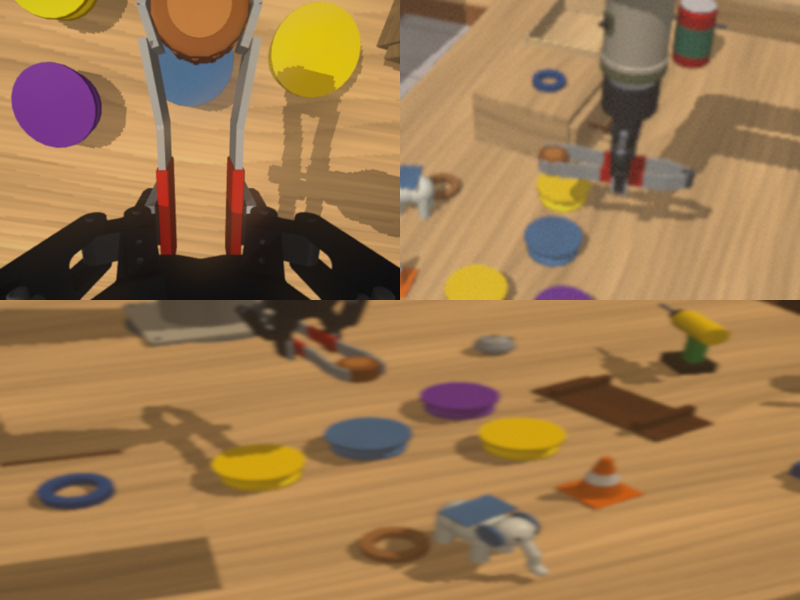

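The cake top is at 175 mm, up from 56, so it is raised about 12 cm. It is level in the jaws and the arm is still. The drawer is shut, and the toys and bell are where they were.

```bash
python3 - <<'E'
from bench import r
print(r.hand_in())
E
```

```text
the job is handed in; nothing more can be done
None
```

The drawer is shut and the cake is held still in the tongs about 12 cm above the blue stand. I handed the job in at about 18.4 s; no verdict was reported.

- **Drawer:** I pushed it until the reaction rose to about 11 N with no further movement. The pictures then showed the front flush with the box.
- **Tongs and cake:** I took the tongs by the red grips and carried them over level. The jaws closed on the cake with the opening stopped at 41 mm, set to grip at 40 N.
- **Last checks:** The cake top rose from 56 to 175 mm, the joints were almost still (under 0.2°/s), and the wrist reads about 1.8 N downwards. By eye, the toys, rings, cone and bell look unmoved.
- **Disagreement:** The pictures show the fingertips about 28 mm short of the reported TCP when shut, and about 39 mm short when open. Because of that, my first push passed just over the handle, and I shut the drawer by its front panel instead. I allowed for the offset when gripping the tongs.

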